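# Index the kitting turntable and fill its empty cup

### The job

Bring the turntable's empty yellow cup round to the loading place at the red mark: pull up the red index plunger and twist it into its rest notch so that it stays up by itself with your hand off it, turn the disc by its black handle, then twist the plunger back and let it drop fully home so that the table is locked there. Once it is locked, stand every cut length of white trunking that is on the desk upright in the yellow cup. Leave all three cups standing in their places on the disc and the other things on the desk as they are.

Things in the scene. Friction and masses are not known exactly. Their poses are not given: they have to be found in the camera images.
- turntable: Fixed base of an indexing kitting turntable, a grey casting under a round aluminium disc (326 mm across, top 26 mm above the desk). Origin on the turning axis at desk level, z up; -x is the loading side, marked by a small red block 173 mm from the axis (top at 24 mm). Three cups stand on the disc between low steel lugs (8 mm high), 75 mm from the axis, 120 deg apart. It never moves.
- load_place (a point): The loading place: the point on the disc's top (26 mm above the desk), 75 mm from the axis, next to the red mark. It stays put when the disc turns. The index plunger's bracket stands 120 deg anticlockwise from the base's +x at the rim, between the loading place and the next cup: 36 mm wide, reaching 203 mm from the axis, 56 mm tall under the knob.
- disc (a joint): Angle of the disc (rad), anticlockwise from above, 0 at the start; turns +-3.4 rad against light friction (0.12 N m) and stays where left. Locked (0.4 deg of play) while the plunger's pin is in one of the three index notches in its rim, 120 deg apart, one for each cup at the loading place (0, +2.094, -2.094). The pin enters a notch if the disc is within about 2 deg of it.
- handle_grip (a point): Middle of the disc's black bar handle, on the turning axis 162 mm above the desk, on a 20 mm steel post; it turns with the disc. The bar is 64 mm long along the point's x, 16 mm wide along its y and 24 mm tall (150 to 174 mm). It stands well above the cups (rims at 126 mm).
- knob_grip (a point): Middle of the red knob of the index plunger, 148 mm from the turning axis, 94 mm above the desk when home; moves and turns with the knob. The knob is round, 32 mm across, 25 mm tall (80 to 105 mm above the desk when home), axis vertical, a white line along the point's x on its top. Under it, 6 mm clear, is a castellated steel sleeve no wider than the knob.
- plunger (a joint): Lift of the plunger (m): 0 = home, pin down in an index notch; 0.010 = pin's tip riding on the disc between notches; 0.012 = in the rest notch; 0.0165 = end of travel. A spring pushes it down, 5 N at home, 11 N at the top. A brass cross pin under the knob slides in a deep slot of the sleeve, so the knob can be twisted only when lifted more than 0.0145.
- plunger_knob (a joint): Twist of the knob (rad), anticlockwise from above, 0 as found; stops at +-1.65. The rest notches (2.5 mm deep) are a quarter turn away, either way; the cross pin drops into one when let down at a twist beyond about 1.3. Between 0.3 and 1.2 it only perches on the sleeve. To let it home: lift it out of the notch, twist back to 0 (within about 0.12, where it drops into the slot) and let it down.
- cup_empty: The empty yellow cup, round, steel, 100 mm tall, 80 mm across the foot, 84 mm at the rim, wall 3 mm, floor 4 mm, with a cross-shaped divider (2.5 mm thick, from the floor to 12 mm below the rim, along the cup's x and y) making four open compartments; loose, about 450 g, upright between the lugs (1.5 mm of play). At first at one of the two stations away from the loading place. Origin: centre of its underside.
- cup_mouth (a point): Centre of the yellow cup's mouth, 100 mm above its underside (126 mm above the desk); the mouth is 78 mm across inside. Each of the four compartments below it has its middle about 23 mm from the cup's axis, diagonally between the cup's x and y axes.
- cup_plugs: Blue cup of the same size, full of white plugs, loose on the disc, at the loading place at first; turns with the disc. Origin at the centre of its underside.
- cup_clips: Green cup of the same size, full of clips, loose on the disc; turns with the disc. Origin at the centre of its underside.
- trunking_1: Cut length of white square PVC mini trunking, straight, 170 x 12 x 12 mm, about 28 g, the same at both ends, lying loose and flat on the desk at first; looks hollow with dark ends but is closed. Origin at its middle (6 mm above the desk when lying), x along its length. None if absent.
- trunking_2: Cut length of white square PVC mini trunking, straight, 170 x 12 x 12 mm, about 28 g, the same at both ends, lying loose and flat on the desk at first; looks hollow with dark ends but is closed. Origin at its middle (6 mm above the desk when lying), x along its length. None if absent.
- trunking_3: Cut length of white square PVC mini trunking, straight, 170 x 12 x 12 mm, about 28 g, the same at both ends, lying loose and flat on the desk at first; looks hollow with dark ends but is closed. Origin at its middle (6 mm above the desk when lying), x along its length. None if absent.
- trunking_4: Cut length of white square PVC mini trunking, straight, 170 x 12 x 12 mm, about 28 g, the same at both ends, lying loose and flat on the desk at first; looks hollow with dark ends but is closed. Origin at its middle (6 mm above the desk when lying), x along its length. None if absent.
- tape: Bystander: roll of blue tape, 84 mm across, 19 mm tall, lying flat, loose.
- breaker: Bystander: white circuit breaker, 80 x 36 x 76 mm, loose.
- screwdriver: Bystander: screwdriver with orange handle, lying on the desk, loose.

How it is judged:
By the outcome, as a careful person would: the job done as asked, in the order asked, and still so for the second after the job is handed in, with the robot touching nothing.
Of trunking_1, trunking_2, trunking_3, trunking_4 only 2 to 4 are there at a start; the rules pass over those that are not, and their reading is None.
At some moment in a run one of trunking_1, trunking_2, trunking_3, trunking_4 may be knocked a few centimetres aside while the robot is not near it.
It also fails if it takes over 210 s, if anything falls off the work surface, if the arm or the gripper's body presses on something with over 40 N, if the wrist force passes 120 N, or if a joint passes its speed limit or range.

### The arm

A 6-joint arm with a two-finger parallel gripper is mounted at the origin on the work surface. World frame = base frame: x ahead of the robot, y to its left, z up, the work surface at z = 0. Lengths are in m, angles in rad, forces in N, time in s.
With the tool pointing down it reaches from about 0.275 to 0.825 m from the base axis. Payload 5.2 kg.
Tool frame: the origin (TCP) lies at the very end of the fingers, on their centre line; the grasp point (between the pads) lies 19 mm behind it; z points along the fingers, y is the line along which they close (so a half turn about z gives the same grasp; the last joint's range is limited). The gripper opens to 93 mm and grips with 3 to 60 N. Pads are 15 mm wide; open, the fingers measure 128 mm over their backs; the gripper's body (75 mm by 188 mm) begins 65 mm behind the grasp point.
Start: joints at [-1.311, 0.259, 1.535, -0, 1.348, -0.203], TCP at [0.246, -0.492, 0.219] pointing down, gripper open.
Joint ranges: [-3.14, 3.14], [-0.91, 2.08], [0.19, 2.58], [-1.22, 4.36], [0.22, 2.71], [-3.12, 3.12]. Speed limits (rad/s): [2.57, 2.57, 3.14, 3.14, 3.14, 3.14].

### API

Orientations are given as [roll, pitch, yaw] about the fixed x, y, z axes, in that order (R = Rz(yaw) Ry(pitch) Rx(roll)).
In Python, from rig import robot gives the robot as it stands.
- The arm moves only by the tool drive_tool, never from a script. Its arguments are lists of equal length, an entry for each row: "offset": the shift along the tool's x, y, z in cm, a list of three; "spin": the turn about the tool's z in rad. A call has 1 to 20 rows; each row shifts and turns the commanded pose from where the row before left it, along the tool's axes as they then stand; what a row does not reach is not made up. A row lasts 1/10 s, in which the tool goes at most 50 mm and 8.59 degrees, less where a joint would pass 70% of its speed; a pose out of reach is approached as far as the arm can. A call is refused whole if a number of a shift passes 5 or a number of a turn 0.15, either way. A call with a gripper value outside its range is refused whole. "hand" is the closure, from 0 (fully open) to 1 (shut), set as the call begins (left out, the last holds). The fingers move at their own pace and stop on an object; "grip_force" is the grip in N (left out, the last holds). Time passes only in rows, so rows that do not move let the fingers close. It gives the time, the measured TCP pose, the force, the opening and the grip force at its end, in the units of the state.
- robot.get_state(): the state, without advancing time (a new reading comes with each control period).
- robot.capture(name): name is "side" or "top" or "wrist"; returns (picture, depth): 400x640x3 uint8, blue, green, red; 400x640 float32, m along the optical axis (not along the pixel's ray), 0 where there is no reading.
- robot.calibration(name): a dict with "fx", "fy", "cx", "cy" (pixels), "D" ([k1, k2, p1, p2, k3] as OpenCV has them; the pictures are not rectified), "rvec" (rotation vector, rad) and "tvec" (3), from world to camera coordinates, as OpenCV has them; the wrist camera has in their place "tool_from_camera" (4x4, takes a point from camera to tool coordinates, whose origin is the TCP and whose axes are the flange's). Camera axes: x right, y down, z forward; pixel columns grow to the right and rows downward; lengths in m; the calibration is good to about 2 mm. A picture is of the moment at which its call begins: read the wrist's pose just before it. calibration takes no time and is no camera call.
- robot.job_done(): hands the job in; it is judged then, once.
The state is a dict: "time": time; "joints": joint angles; "joint_velocities": joint speeds; "tau": joint torques, N m; "position": TCP position; "orientation": TCP orientation; "wrist_force": force on the tool from outside, world axes, zero at the start; "ft_torque": the same for the moment, N m; "opening": finger opening in m; "grasp_force": force on a finger pad.
Only numpy, scipy, OpenCV 4.12 (cv2) and the standard library are available. Lean on these libraries where they do the work, as an engineer would, in place of code of your own. Each camera call takes 0.05 s, during which the arm holds its last target. There are 200 camera calls.

## Working session

There is one attempt and no reset: what is moved stays moved. The work goes in short steps, Python scripts to look and compute and a tool call to move; the robot and the scene stay as the last step left them, time stands still between calls to the robot, and variables do not carry over. Pictures are saved under pics/ and viewed, at most 14 in all, crops included, and the job is handed in when it is done.

Besides the shell and the picture viewer there is one more tool, called after "Request:" as name(argument=value, ...) on one line, values as JSON. drive_tool: Moves the arm, as the interface text tells. Its arguments: {"type":"object","properties":{"offset":{"type":"array"},"spin":{"type":"array"},"hand":{"type":"number"},"grip_force":{"type":"number"}},"required":["offset","spin"]}

```bash
ls; mkdir -p pics; cat > h.py <<'E'
import numpy as np,cv2
from rig import robot
from scipy.spatial.transform import Rotation as R
def cam(n):
    c=robot.calibration(n);K=np.array([[c['fx'],0,c['cx']],[0,c['fy'],c['cy']],[0,0,1.]]);D=np.array(c['D'],float)
    if 'rvec' in c:
        Rm=cv2.Rodrigues(np.array(c['rvec'],float))[0];t=np.array(c['tvec'],float).ravel()
        return K,D,Rm.T,-Rm.T@t
    s=robot.get_state();T=np.array(c['tool_from_camera']);Rt=R.from_euler('xyz',s['orientation']).as_matrix()
    return K,D,Rt@T[:3,:3],Rt@T[:3,3]+np.array(s['position'])
def rays(C,px):
    K,D,Rw,o=C
    p=cv2.undistortPoints(np.array(px,float).reshape(-1,1,2),K,D).reshape(-1,2)
    return np.c_[p,np.ones(len(p))]@Rw.T
def onz(C,px,z):
    d=rays(C,px);return C[3]+d*((z-C[3][2])/d[:,2])[:,None]
def depthpts(C,dep,mask):
    v,u=np.nonzero(mask&(dep>0));d=rays(C,np.c_[u,v]);return C[3]+d*dep[v,u][:,None],np.c_[u,v]
E
python3 - <<'E'
from h import *
for n in('top','side'):
    C=cam(n);p,d=robot.capture(n);cv2.imwrite(f'pics/{n}0.png',p);np.save(f'{n}0.npy',d);print(n,C[3],C[2][:,2])
s=robot.get_state();print(s)
E
```

```text
pics
top [ 0.35763928 -0.02437392  1.77237172] [ 0.14116841  0.01364445 -0.98989156]
side [0.27675057 1.15436783 0.9107505 ] [ 0.22044558 -0.80019697 -0.55775314]
{'time': 0.1, 'joints': array([-1.31077425e+00,  2.59217358e-01,  1.53593746e+00, -1.62782693e-05,
        1.34798570e+00, -2.02787868e-01]), 'joint_velocities': array([-0.00113629, -0.00171364, -0.00236699, -0.00025536,  0.00052518,
       -0.00050769]), 'tau': array([ 1.09754386e-03, -4.38212478e+01, -2.84643173e+01,  7.20274681e-02,
        3.61455220e-02, -4.70629402e-05]), 'position': array([ 0.24545333, -0.49166526,  0.21794375]), 'orientation': array([-3.14007331e+00, -2.96195800e-04,  4.62813331e-01]), 'wrist_force': array([ 0.24233107,  0.77509503, -0.33186727]), 'ft_torque': array([ 0.02986555,  0.01283617, -0.00951993]), 'grasp_force': 0.0, 'opening': 0.0931245622809978}
```

View pics/top0.png

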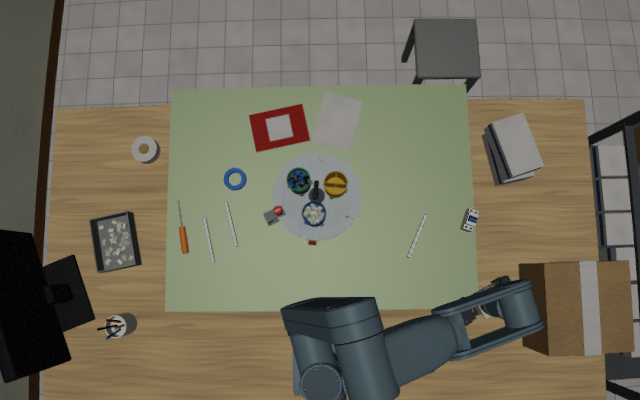

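View pics/side0.png

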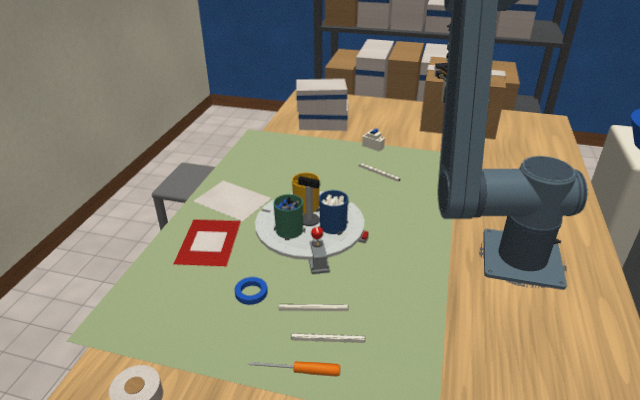

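Top view: three trunkings at about (209,240), (231,224) and (417,236). The knob is at (278,211), the yellow cup at (336,184), the red mark at (312,242) and the disc around (317,196). The side view agrees, but the arm may hide a fourth length.

```bash
cat >> h.py <<'E'
def trunks(C,p,box=(165,475,90,312)):
    hsv=cv2.cvtColor(p,cv2.COLOR_BGR2HSV);m=((hsv[...,1]<40)&(hsv[...,2]>150)).astype(np.uint8)
    x0,x1,y0,y1=box;b=np.zeros_like(m);b[y0:y1,x0:x1]=1;m*=b
    out=[]
    for c in cv2.findContours(m,cv2.RETR_EXTERNAL,cv2.CHAIN_APPROX_NONE)[0]:
        if cv2.contourArea(c)<40: continue
        q=onz(C,c.reshape(-1,2),0.012)[:,:2].astype(np.float32);(cx,cy),(w,h),a=cv2.minAreaRect(q)
        if max(w,h)>.1 and min(w,h)<.035:
            d=q-q.mean(0);v=np.linalg.svd(d-d.mean(0),full_matrices=False)[2][0];out.append((cx,cy,max(w,h),min(w,h),np.arctan2(v[1],v[0])))
    return out
E
python3 - <<'E'
from h import *
C=cam('top');p=cv2.imread('pics/top0.png');d=np.load('top0.npy')
hsv=cv2.cvtColor(p,cv2.COLOR_BGR2HSV);H,S,V=[hsv[...,i].astype(int) for i in range(3)]
for t in trunks(C,p):print('trunk',np.round(t,4))
def cen(m,z):
    v,u=np.nonzero(m);return len(u),onz(C,[[ (u.min()+u.max())/2,(v.min()+v.max())/2]],z)[0].round(4),onz(C,[[u.mean(),v.mean()]],z)[0].round(4)
red=((H<8)|(H>172))&(S>120)&(V>80)
b=lambda x0,x1,y0,y1:(lambda m:(m.__setitem__((slice(y0,y1),slice(x0,x1)),True),m)[1])(np.zeros(H.shape,bool))
print('knob',cen(red&b(265,292,198,225),.105));print('mark',cen(red&b(300,325,236,250),.024))
yel=(H>15)&(H<35)&(S>120)&(V>60);print('yellow',cen(yel&b(318,356,165,205),.126))
blk=(V<60)&(S<90);print('handle',cen(blk&b(308,325,178,203),.174))
P,uv=depthpts(C,d,b(260,375,140,250));z=P[:,2]
k=(z>.02)&(z<.032);print('disc',[P[k,i].min().round(4) for i in(0,1)],[P[k,i].max().round(4) for i in(0,1)])
dm=np.zeros(H.shape,np.uint8);dm[uv[k][:,1],uv[k][:,0]]=255
c=max(cv2.findContours(dm,cv2.RETR_EXTERNAL,cv2.CHAIN_APPROX_NONE)[0],key=cv2.contourArea)
q=onz(C,cv2.convexHull(c).reshape(-1,2),.026)[:,:2];e=cv2.minEnclosingCircle(q.astype(np.float32));print(e)
k=(z>.15)&(z<.19);print('handle pts',k.sum(),P[k].mean(0));
if k.sum()>5:
  h=P[k,:2];print(np.linalg.svd(h-h.mean(0))[2][0],np.ptp(h,0))
k=(z>.085)&(z<.115)&(((uv-[278,211])**2).sum(1)<150);print('knob pts',k.sum(),P[k].mean(0))
cv2.imwrite('pics/crop.png',cv2.resize(p[145:255,255:380],None,fx=5,fy=5,interpolation=cv2.INTER_CUBIC))
E
```

```text
trunk [ 0.4557  0.4127  0.1664  0.011  -2.9342]
trunk [ 0.4597 -0.3572  0.1657  0.0111  2.716 ]
trunk [ 0.5153  0.3287  0.1653  0.0104 -2.9019]
knob (45, array([0.5515, 0.1444, 0.105 ]), array([0.5511, 0.1444, 0.105 ]))
mark (25, array([0.4403, 0.0277, 0.024 ]), array([0.4405, 0.0274, 0.024 ]))
yellow (468, array([ 0.6347, -0.0577,  0.126 ]), array([ 0.6374, -0.058 ,  0.126 ]))
handle (182, array([0.6057, 0.0093, 0.174 ]), array([0.5985, 0.0073, 0.174 ]))
disc [np.float64(0.4344), np.float64(-0.1548)] [np.float64(0.7767), np.float64(0.1879)]
((0.6052765846252441, 0.008498807437717915), 0.1720806360244751)
handle pts 92 [0.61143222 0.00856078 0.17259819]
[-0.9941915   0.10762558] [0.06137377 0.01800945]
knob pts 66 [0.55267955 0.14278503 0.10293924]
```

View pics/crop.png

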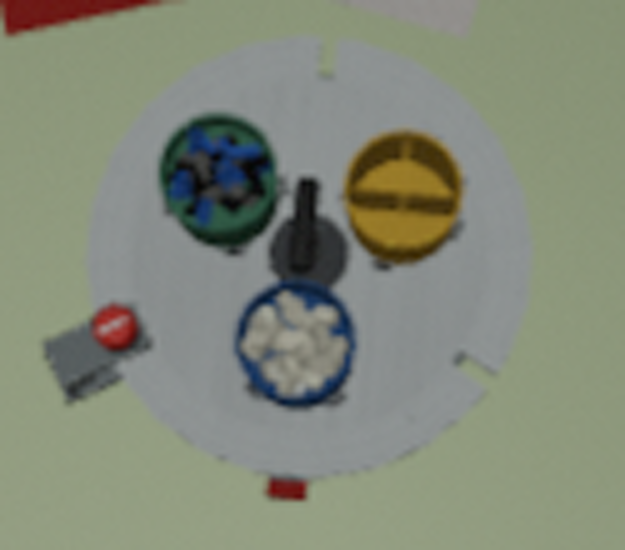

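The crop shows the notches, cups and handle clearly, and the fits agree: axis about (0.611, 0.0085), base yaw about -0.11, knob (0.5515, 0.144). To seat the yellow cup the disc turns -120° (clockwise). Moving above the knob first.

```bash
cat > go.py <<'E'
import sys
from h import *
def plan(x,y,z,yaw=None):
    s=robot.get_state();Rt=R.from_euler('xyz',s['orientation']).as_matrix()
    print('pos',np.round(s['position'],4),'rpy',np.round(s['orientation'],4),'q',np.round(s['joints'],2),'F',np.round(s['wrist_force'],1),'op',round(s['opening'],4),'t',round(s['time'],1))
    print('tool cm',np.round(Rt.T@(np.array([x,y,z])-s['position'])*100,2))
    if yaw is not None: print('spin',np.round(((-(yaw-s['orientation'][2])+np.pi/2)%np.pi)-np.pi/2,3),'(mod pi)')
if __name__=='__main__': plan(*map(float,sys.argv[1:]))
E
python3 go.py 0.5515 0.1443 0.16
```

```text
pos [ 0.2455 -0.4917  0.2179] rpy [-3.1401e+00 -3.0000e-04  4.6280e-01] q [-1.31  0.26  1.54 -0.    1.35 -0.2 ] F [ 0.2  0.8 -0.3] op 0.0931 t 0.1
tool cm [ 55.78 -43.23   5.88]
```

Request:
drive_tool(offset=[[3.48,-2.7,0],[3.48,-2.7,0],[3.48,-2.7,0],[3.48,-2.7,0],[3.48,-2.7,0],[3.48,-2.7,0],[3.48,-2.7,0],[3.48,-2.7,0],[3.48,-2.7,0],[3.48,-2.7,0],[3.48,-2.7,0],[3.48,-2.7,0],[3.48,-2.7,0],[3.48,-2.7,0],[3.48,-2.7,0],[3.48,-2.7,0],[0,0,0],[0,0,0]], spin=[0,0,0,0,0,0,0,0,0,0,0,0,0,0,0,0,0,0], hand=0.2)

```text
time: 1.9
position: [0.5504, 0.1437, 0.2178]
orientation: [-3.141, 0.002, 0.465]
wrist_force: [-0.1, -0.4, -0.1]
opening: 0.0746
grasp_force: 0.0
```

```bash
python3 - <<'E'
from h import *
C=cam('wrist');p,d=robot.capture('wrist');cv2.imwrite('pics/w1.png',p)
hsv=cv2.cvtColor(p,cv2.COLOR_BGR2HSV);H,S,V=[hsv[...,i].astype(int) for i in range(3)]
red=(((H<8)|(H>172))&(S>120)&(V>80)).astype(np.uint8)
for c in cv2.findContours(red,cv2.RETR_EXTERNAL,cv2.CHAIN_APPROX_NONE)[0]:
    if cv2.contourArea(c)>200:
        (x,y),r=cv2.minEnclosingCircle(c);print((x,y),r,onz(C,[[x,y]],.105))
C=cam('top');p,d=robot.capture('top');cv2.imwrite('pics/t1.png',p)
for t in trunks(C,p):print('trunk',np.round(t,4))
E
python3 go.py 0.5515 0.1443 0.077
```

```text
(312.70941162109375, 190.2879638671875) 14.889396667480469 [[0.55208877 0.14670201 0.105     ]]
(473.5, 0.0) 29.500099182128906 [[0.76819278 0.0972434  0.105     ]]
trunk [ 0.4557  0.4128  0.1664  0.011  -2.9318]
trunk [ 0.4597 -0.3572  0.1657  0.0111  2.7146]
pos [0.5503 0.1421 0.2183] rpy [3.1416e+00 1.4000e-03 4.6240e-01] q [ 0.06  0.29  1.49 -0.    1.36  1.17] F [0.4 0.2 0.5] op 0.0744 t 2.0
tool cm [ 0.23 -0.14 14.13]
```

View pics/w1.png

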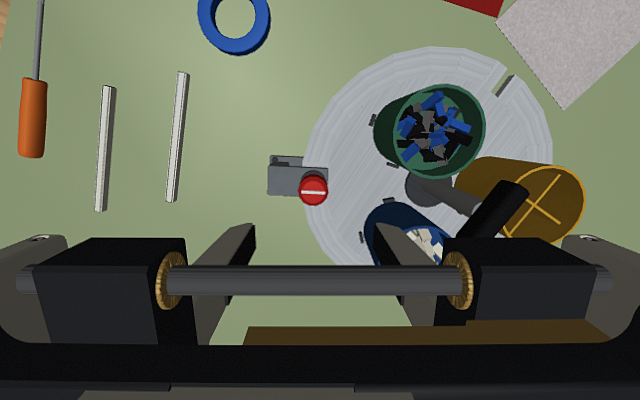

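View pics/t1.png

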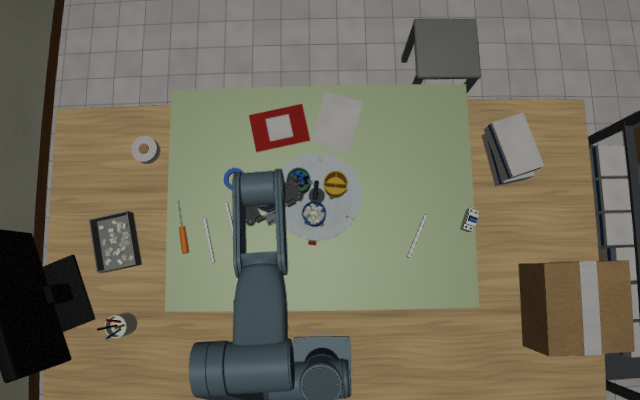

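The wrist view shows the knob at (313,190), clear of obstacles. The top view confirms only three lengths. Descending onto the knob.

Request:
drive_tool(offset=[[0.3,-0.2,3],[0,0,3],[0,0,3],[0,0,3],[0,0,2],[0,0,0],[0,0,0]], spin=[0,0,0,0,0,0,0])

```text
time: 2.7
position: [0.5528, 0.1449, 0.0792]
orientation: [3.141, 0.0, 0.461]
wrist_force: [-0.4, 0.3, 0.5]
opening: 0.0742
grasp_force: 0.0
```

Request:
drive_tool(offset=[[0,0,0],[0,0,0],[0,0,0],[0,0,0],[0,0,0],[0,0,0],[0,0,0],[0,0,0]], spin=[0,0,0,0,0,0,0,0], hand=1, grip_force=50)

```text
time: 3.5
position: [0.5528, 0.1462, 0.0787]
orientation: [3.142, -0.0, 0.463]
wrist_force: [-0.5, -0.5, 0.9]
opening: 0.0315
grasp_force: 50.0
```

Request:
drive_tool(offset=[[0,0,-0.4],[0,0,-0.4],[0,0,-0.4],[0,0,-0.4],[0,0,0],[0,0,0]], spin=[0,0,0,0,0,0])

```text
time: 4.1
position: [0.5525, 0.1461, 0.0942]
orientation: [-3.141, 0.001, 0.463]
wrist_force: [2.6, 0.6, -12.3]
opening: 0.031
grasp_force: 50.0
```

Request:
drive_tool(offset=[[0,0,0],[0,0,0],[0,0,0],[0,0,0],[0,0,0],[0,0,0],[0,0,0],[0,0,0],[0,0,0],[0,0,0],[0,0,0],[0,0,0],[0,0,0],[0,0,0],[0,0,0],[0,0,0],[0,0,0],[0,0,0]], spin=[-0.1,-0.1,-0.1,-0.1,-0.1,-0.1,-0.1,-0.1,-0.1,-0.1,-0.1,-0.1,-0.1,-0.1,-0.1,-0.05,0,0])

```text
time: 5.9
position: [0.5519, 0.1464, 0.0941]
orientation: [-3.14, -0.001, 2.011]
wrist_force: [1.0, 2.2, -11.5]
opening: 0.0313
grasp_force: 50.0
```

Request:
drive_tool(offset=[[0,0,0.2],[0,0,0.2],[0,0,0],[0,0,0]], spin=[0,0,0,0])

```text
time: 6.3
position: [0.5521, 0.1463, 0.0906]
orientation: [-3.141, -0.001, 2.013]
wrist_force: [-1.8, 2.1, -8.9]
opening: 0.0316
grasp_force: 50.0
```

Request:
drive_tool(offset=[[0,0,0.1],[0,0,0],[0,0,0]], spin=[0,0,0])

```text
time: 6.6
position: [0.5522, 0.1463, 0.0903]
orientation: [-3.141, -0.0, 2.013]
wrist_force: [-3.9, 0.8, -1.4]
opening: 0.0309
grasp_force: 50.0
```

Request:
drive_tool(offset=[[0,0,0],[0,0,0],[0,0,0],[0,0,0],[0,0,0],[0,0,0]], spin=[0,0,0,0,0,0], hand=0.2)

```text
time: 7.2
position: [0.5529, 0.1461, 0.0898]
orientation: [3.141, 0.0, 2.013]
wrist_force: [-0.5, -0.1, 0.3]
opening: 0.0729
grasp_force: 0.0
```

Request:
drive_tool(offset=[[0,0,-3],[0,0,-3],[0,0,-3],[0,0,-3],[0,0,-1],[0,0,0],[0,0,0]], spin=[0,0,0,0,0,0,0])

```text
time: 7.9
position: [0.5521, 0.1461, 0.2182]
orientation: [-3.14, -0.001, 2.013]
wrist_force: [-0.4, -0.3, -1.4]
opening: 0.0744
grasp_force: 0.0
```

```bash
cat > knob.py <<'E'
from h import *
import sys
C=cam('wrist');p,d=robot.capture('wrist')
hsv=cv2.cvtColor(p,cv2.COLOR_BGR2HSV);H,S,V=[hsv[...,i].astype(int) for i in range(3)]
red=(((H<8)|(H>172))&(S>120)&(V>80)).astype(np.uint8)
P,_=depthpts(C,d,red>0)
k=(np.hypot(P[:,0]-.552,P[:,1]-.1455)<.025);z=P[k,2]
if k.sum(): print('knob top z',np.percentile(z,[50,80,95]),P[k&(P[:,2]>np.percentile(z,60))].mean(0))
cv2.imwrite('pics/%s.png'%sys.argv[1],p)
E
python3 knob.py w2; python3 go.py .611 .0085 .205 -0.11
```

```text
knob top z [0.11482893 0.11560037 0.11621319] [0.55049657 0.14550098 0.11568902]
pos [0.5517 0.146  0.2177] rpy [-3.1387e+00 -1.1000e-03  2.0128e+00] q [ 0.06  0.3   1.48 -0.    1.36 -0.38] F [-0.4  0.4 -0.1] op 0.0743 t 8.0
tool cm [-14.97  -0.52   1.26]
spin -1.019 (mod pi)
```

View pics/w2.png

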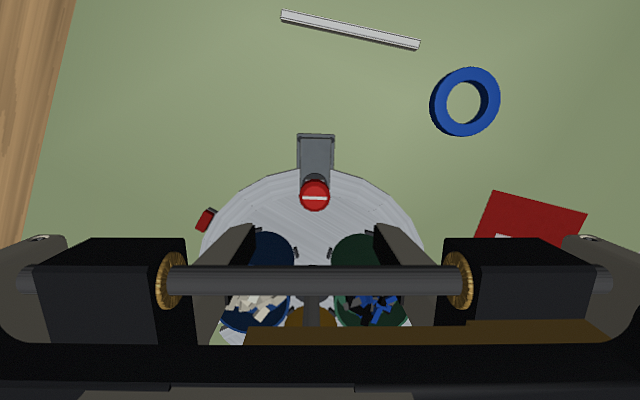

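The knob top is at 0.116 (lift 12 mm), resting in its notch with the hand off. On to the handle.

Request:
drive_tool(offset=[[-3,0,0],[-3,0,0],[-3,0,0],[-3,-0.5,0],[-3,0,0],[0,0,0],[0,0,0],[0,0,0],[0,0,0],[0,0,0],[0,0,0],[0,0,0],[0,0,0],[0,0,0],[0,0,0],[0,0,0],[0,0,0]], spin=[0,0,0,0,0,-0.1,-0.1,-0.1,-0.1,-0.1,-0.1,-0.1,-0.1,-0.1,-0.12,0,0])

```text
time: 9.65
position: [0.6118, 0.0085, 0.2182]
orientation: [3.141, -0.003, 3.03]
wrist_force: [-0.1, 0.4, -0.1]
opening: 0.0741
grasp_force: 0.0
```

```bash
python3 go.py .611 .0085 .146 -0.11
```

```text
pos [0.6118 0.0085 0.2182] rpy [ 3.1414e+00 -2.5000e-03  3.0296e+00] q [-0.17  0.37  1.38  0.    1.4  -1.63] F [-0.1  0.4 -0.1] op 0.0741 t 9.7
tool cm [ 0.06 -0.01  7.22]
spin -0.002 (mod pi)
```

Request:
drive_tool(offset=[[0,0,2.4],[0,0,2.4],[0,0,2.2],[0,0,0],[0,0,0]], spin=[0,0,0,0,0])

```text
time: 10.15
position: [0.6121, 0.0084, 0.1494]
orientation: [3.141, -0.001, 3.031]
wrist_force: [-0.3, -0.2, 0.3]
opening: 0.0747
grasp_force: 0.0
```

Request:
drive_tool(offset=[[0,0,0],[0,0,0],[0,0,0],[0,0,0],[0,0,0],[0,0,0],[0,0,0],[0,0,0],[0,0,0],[0,0,0]], spin=[0,0,0,0,0,0,0,0,0,0], hand=1, grip_force=40)

```text
time: 11.15
position: [0.6126, 0.0103, 0.1497]
orientation: [3.138, 0.0, 3.033]
wrist_force: [1.2, 6.0, 1.0]
opening: 0.0166
grasp_force: 40.0
```

Request:
drive_tool(offset=[[0,0.2,0],[0,0,0],[0,0,0],[0,0,0],[0,0,0],[0,0,0],[0,0,0],[0,0,0],[0,0,0],[0,0,0],[0,0,0],[0,0,0],[0,0,0],[0,0,0],[0,0,0],[0,0,0],[0,0,0],[0,0,0],[0,0,0],[0,0,0]], spin=[0,0.02,0.04,0.06,0.07,0.07,0.07,0.07,0.07,0.07,0.07,0.07,0.07,0.07,0.07,0.06,0.04,0.02,0,0])

```text
time: 13.15
position: [0.6123, 0.01, 0.1496]
orientation: [-3.141, 0.0, 2.023]
wrist_force: [-2.6, -0.9, 1.8]
opening: 0.0171
grasp_force: 40.0
```

Request:
drive_tool(offset=[[0,0,0],[0,0,0],[0,0,0],[0,0,0],[0,0,0],[0,0,0],[0,0,0],[0,0,0],[0,0,0],[0,0,0],[0,0,0],[0,0,0],[0,0,0],[0,0,0],[0,0,0],[0,0,0],[0,0,0],[0,0,0],[0,0,0],[0,0,0]], spin=[0.02,0.04,0.06,0.07,0.07,0.07,0.07,0.07,0.07,0.07,0.07,0.07,0.07,0.07,0.07,0.06,0.04,0.034,0,0])

```text
time: 15.15
position: [0.6117, 0.0101, 0.1496]
orientation: [-3.14, 0.002, 0.929]
wrist_force: [-5.2, -2.5, 3.0]
opening: 0.0169
grasp_force: 40.0
```

```bash
python3 go.py .611 .0085 .146 -0.11;  python3 - <<'E'
from h import *
s=robot.get_state();print((s['orientation'][2]-3.033))
p,d=robot.capture('top');cv2.imwrite('pics/t2.png',cv2.resize(p[110:280,180:450],None,fx=2.9,fy=2.9,interpolation=cv2.INTER_CUBIC))
C=cam('top')
for t in trunks(C,p):print('trunk',np.round(t,4))
E
```

```text
pos [0.6117 0.0101 0.1496] rpy [-3.1404e+00  1.6000e-03  9.2860e-01] q [-0.17  0.42  1.48 -0.    1.25  0.48] F [-5.2 -2.5  3. ] op 0.0169 t 15.2
tool cm [-0.17  0.04  0.36]
spin 1.039 (mod pi)
-2.1043681821986873
trunk [ 0.4557  0.4128  0.1664  0.011  -2.9289]
trunk [ 0.4597 -0.3572  0.1657  0.0111  2.7148]
trunk [ 0.5152  0.3291  0.1654  0.0109 -2.8981]
```

View pics/t2.png

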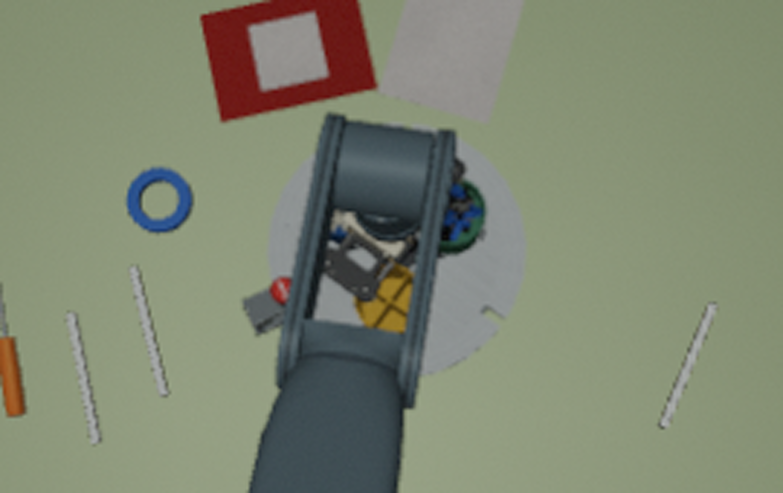

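Request:
drive_tool(offset=[[0,0,0],[0,0,0],[0,0,0]], spin=[-0.01,0,0])

```text
time: 15.5
position: [0.6117, 0.0101, 0.1496]
orientation: [-3.14, 0.002, 0.939]
wrist_force: [-4.7, -3.2, 2.3]
opening: 0.0168
grasp_force: 40.0
```

Request:
drive_tool(offset=[[0,0,0],[0,0,0],[0,0,0],[0,0,0],[0,0,0],[0,0,0]], spin=[0,0,0,0,0,0], hand=0.2)

```text
time: 16.1
position: [0.6127, 0.0105, 0.1497]
orientation: [3.142, -0.0, 0.939]
wrist_force: [0.1, 0.9, 0.2]
opening: 0.0606
grasp_force: 0.0
```

Request:
drive_tool(offset=[[0,0,-2.4],[0,0,-2.4],[0,0,-2],[0,0,0],[0,0,0],[0,0,0],[0,0,0],[0,0,0],[0,0,0],[0,0,0],[0,0,0],[0,0,0],[0,0,0],[0,0,0],[0,0,0],[0,0,0]], spin=[0,0,0,-0.1,-0.1,-0.1,-0.1,-0.1,-0.1,-0.1,-0.1,-0.1,-0.1,-0.08,0,0])

```text
time: 17.7
position: [0.6126, 0.0104, 0.2177]
orientation: [3.142, -0.0, 2.017]
wrist_force: [0.2, -0.3, 0.1]
opening: 0.0743
grasp_force: 0.0
```

```bash
python3 go.py .5522 .1461 .0898 2.013
```

```text
pos [0.6126 0.0104 0.2177] rpy [ 3.1415 -0.      2.0166] q [-0.16  0.37  1.38  0.    1.39 -0.61] F [ 0.2 -0.3  0.1] op 0.0743 t 17.7
tool cm [14.84  0.4  12.79]
spin 0.004 (mod pi)
```

Request:
drive_tool(offset=[[3,0.4,0],[3,0,0],[3,0,0],[3,0,0],[2.8,0,0],[0,0,0],[0,0,0]], spin=[0,0,0,0,0,0,0])

```text
time: 18.4
position: [0.5521, 0.1458, 0.2179]
orientation: [3.141, 0.001, 2.019]
wrist_force: [0.5, -0.7, 0.7]
opening: 0.0743
grasp_force: 0.0
```

```bash
python3 knob.py w3; python3 go.py .5522 .1461 .0905 2.013
```

```text
knob top z [0.11469052 0.11550208 0.11615803] [0.55008633 0.14635574 0.11558945]
pos [0.5525 0.1451 0.2178] rpy [3.1413e+00 7.0000e-04 2.0183e+00] q [ 0.06  0.3   1.48 -0.    1.36 -0.39] F [ 1.1 -0.4  0.1] op 0.0743 t 18.4
tool cm [1.100e-01 1.000e-02 1.273e+01]
spin 0.005 (mod pi)
```

Request:
drive_tool(offset=[[0,0,3],[0,0,3],[0,0,3],[0,0,2.7],[0,0,1],[0,0,0],[0,0,0]], spin=[0,0,0,0,0,0,0])

```text
time: 19.15
position: [0.5532, 0.145, 0.0916]
orientation: [3.14, 0.001, 2.018]
wrist_force: [1.1, -0.0, 0.2]
opening: 0.0746
grasp_force: 0.0
```

Request:
drive_tool(offset=[[0,0,0],[0,0,0],[0,0,0],[0,0,0],[0,0,0],[0,0,0],[0,0,0],[0,0,0]], spin=[0,0,0,0,0,0,0,0], hand=1, grip_force=50)

```text
time: 19.95
position: [0.5522, 0.1455, 0.0907]
orientation: [3.141, 0.0, 2.019]
wrist_force: [0.4, -0.4, -0.1]
opening: 0.0313
grasp_force: 50.0
```

Request:
drive_tool(offset=[[0,0,-0.2],[0,0,-0.2],[0,0,0],[0,0,0]], spin=[0,0,0,0])

```text
time: 20.35
position: [0.552, 0.1457, 0.094]
orientation: [-3.141, -0.0, 2.019]
wrist_force: [4.3, 1.2, -10.8]
opening: 0.0315
grasp_force: 50.0
```

Request:
drive_tool(offset=[[0,0,0],[0,0,0],[0,0,0],[0,0,0],[0,0,0],[0,0,0],[0,0,0],[0,0,0],[0,0,0],[0,0,0],[0,0,0],[0,0,0],[0,0,0],[0,0,0],[0,0,0],[0,0,0],[0,0,0],[0,0,0]], spin=[0.1,0.1,0.1,0.1,0.1,0.1,0.1,0.1,0.1,0.1,0.1,0.1,0.1,0.1,0.1,0.055,0,0])

```text
time: 22.15
position: [0.5516, 0.1456, 0.0942]
orientation: [-3.141, 0.001, 0.465]
wrist_force: [3.0, 2.3, -11.8]
opening: 0.031
grasp_force: 50.0
```

Request:
drive_tool(offset=[[0,0,0.3],[0,0,0.3],[0,0,0.3],[0,0,0.3],[0,0,0.3],[0,0,0.1],[0,0,0],[0,0,0],[0,0,0]], spin=[0,0,0,0,0,0,0,0,0])

```text
time: 23.05
position: [0.5522, 0.1457, 0.0793]
orientation: [3.142, -0.001, 0.464]
wrist_force: [-2.2, 2.4, 2.5]
opening: 0.0315
grasp_force: 50.0
```

Request:
drive_tool(offset=[[0,0,0],[0,0,0],[0,0,0],[0,0,0],[0,0,0],[0,0,0]], spin=[0,0,0,0,0,0], hand=0.2)

```text
time: 23.65
position: [0.5521, 0.1454, 0.0786]
orientation: [3.142, -0.0, 0.464]
wrist_force: [1.1, -0.3, -0.5]
opening: 0.0729
grasp_force: 0.0
```

Request:
drive_tool(offset=[[0,0,-3],[0,0,-3],[0,0,-3],[0,0,-3],[0,0,-2],[0,0,0],[0,0,0]], spin=[0,0,0,0,0,0,0])

```text
time: 24.35
position: [0.5519, 0.1455, 0.2182]
orientation: [3.142, -0.0, 0.464]
wrist_force: [-0.2, -0.7, -0.7]
opening: 0.0743
grasp_force: 0.0
```

```bash
python3 knob.py w4; python3 go.py .5153 .3289 .12 0.24
```

```text
knob top z [0.10323686 0.104144   0.10469505] [0.55071229 0.14643752 0.10423271]
pos [0.5513 0.1455 0.2173] rpy [-3.1408e+00  1.8000e-03  4.6380e-01] q [ 0.06  0.3   1.49 -0.    1.36  1.17] F [-0.2  0.5 -0.4] op 0.0744 t 24.4
tool cm [  5.   -18.01   9.73]
spin 0.224 (mod pi)
```

View pics/w4.png

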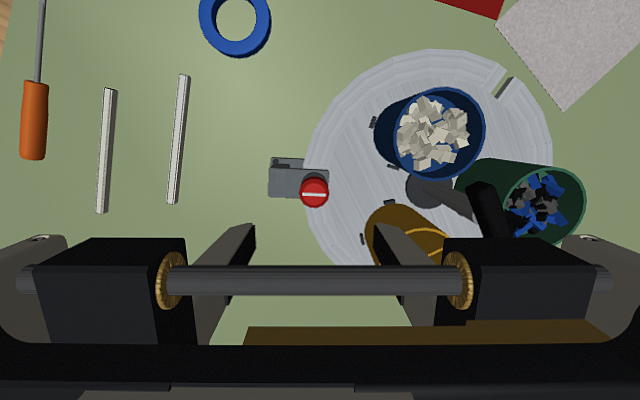

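The wrist view shows the knob back down on its sleeve: its top is at 0.104 again, so it's home and locked. The yellow cup is at the loading place, at the lower middle around (405,235). The arm can't tilt, so I'll grip each length near one end, stand it up by an arc about its far end on the desk, then carry it over. Starting with the nearer one.

Request:
drive_tool(offset=[[0,0,0],[0,0,0],[0,0,0]], spin=[0.1,0.12,0], hand=0.5)

```text
time: 24.7
position: [0.5512, 0.1454, 0.2166]
orientation: [-3.141, 0.003, 0.243]
wrist_force: [0.6, -0.3, -0.1]
opening: 0.0551
grasp_force: 0.0
```

```bash
python3 - <<'E'
from h import *
C=cam('wrist');p,d=robot.capture('wrist')
for t in trunks(C,p,(60,320,20,235)):print('w',np.round(t,4))
C=cam('top');p,d=robot.capture('top')
for t in trunks(C,p):print('t',np.round(t,4))
r=.1501;a=np.radians(np.linspace(2.3,87.7,21));print(np.round(100*np.c_[np.diff(-r*np.cos(a)),-np.diff(r*np.sin(a))],2).tolist())
E
python3 go.py .452 .3133 .1 .2436
```

```text
w [ 0.4703  0.4146  0.1363  0.012  -2.934 ]
w [ 0.5129  0.3287  0.1678  0.0118 -2.8935]
w [ 0.6089  0.1665  0.1009  0.0252 -3.0263]
t [ 0.4557  0.4071  0.1672  0.0102 -2.9343]
t [ 0.4597 -0.3572  0.1657  0.0111  2.7156]
[[0.09, -1.12], [0.17, -1.11], [0.25, -1.09], [0.33, -1.07], [0.41, -1.04], [0.49, -1.01], [0.56, -0.97], [0.63, -0.92], [0.7, -0.87], [0.76, -0.82], [0.82, -0.76], [0.87, -0.7], [0.92, -0.63], [0.97, -0.56], [1.01, -0.49], [1.04, -0.41], [1.07, -0.33], [1.09, -0.25], [1.11, -0.17], [1.12, -0.09]]
pos [0.5514 0.1455 0.2172] rpy [-3.1411e+00  2.5000e-03  2.4690e-01] q [ 0.06  0.3   1.49 -0.    1.36  1.39] F [-0.1  1.1  1. ] op 0.0487 t 24.8
tool cm [ -5.51 -18.7   11.75]
spin 0.003 (mod pi)
```

Request:
drive_tool(offset=[[-1.2,-3.7,0],[-1.1,-3.75,0],[-1.1,-3.75,0],[-1.1,-3.75,3],[-1.1,-3.75,3],[0,0,3],[0,0,3],[0,0,3],[0,0,3],[0,0,2.4],[0,0,0],[0,0,0]], spin=[0,0,0,0,0,0,0,0,0,0,0,0])

```text
time: 26.0
position: [0.4523, 0.3134, 0.0144]
orientation: [3.141, 0.001, 0.245]
wrist_force: [-1.2, 0.4, 0.2]
opening: 0.0461
grasp_force: 0.0
```

```bash
python3 - <<'E'
from h import *
C=cam('side');p,d=robot.capture('side');cv2.imwrite('pics/s1.png',cv2.resize(p[180:380,200:520],None,fx=2.5,fy=2.5))
C=cam('top');p,d=robot.capture('top')
for t in trunks(C,p):print('t',np.round(t,4))
E
python3 go.py .451 .313 .002 .245
```

```text
t [ 0.4597 -0.3572  0.1657  0.0111  2.7153]
pos [0.4536 0.3139 0.0159] rpy [-3.1412e+00 -2.2000e-03  2.4460e-01] q [0.4  0.48 1.77 0.   0.89 1.73] F [-1.3 -0.8  1.2] op 0.0461 t 26.1
tool cm [-0.28  0.03  1.39]
spin -0.0 (mod pi)
```

View pics/s1.png

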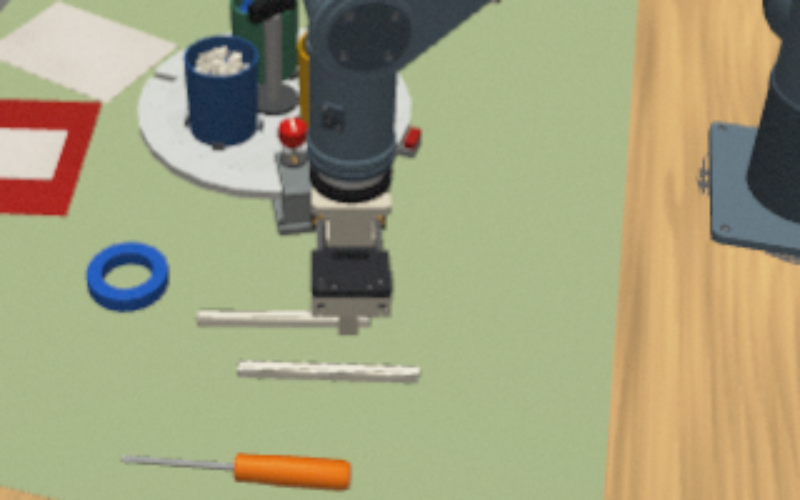

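The side view shows the finger about 18 mm in from the near end. Lowering and gripping lightly.

Request:
drive_tool(offset=[[-0.2,0,0.6],[0,0,0.6],[0,0,0],[0,0,0]], spin=[0,0,0,0])

```text
time: 26.5
position: [0.4506, 0.313, 0.0027]
orientation: [3.142, 0.0, 0.244]
wrist_force: [-0.0, 0.7, -0.7]
opening: 0.046
grasp_force: 0.0
```

Request:
drive_tool(offset=[[0,0,0],[0,0,0],[0,0,0],[0,0,0],[0,0,0],[0,0,0],[0,0,0]], spin=[0,0,0,0,0,0,0], hand=1, grip_force=5)

```text
time: 27.2
position: [0.4507, 0.313, 0.0027]
orientation: [-3.142, -0.0, 0.244]
wrist_force: [-0.1, 0.4, -0.0]
opening: 0.012
grasp_force: 5.0
```

Request:
drive_tool(offset=[[0.09,0,-1.12],[0.17,0,-1.11],[0.25,0,-1.09],[0.33,0,-1.07],[0.41,0,-1.04],[0.49,0,-1.01],[0.56,0,-0.97],[0.63,0,-0.92],[0.7,0,-0.87],[0.76,0,-0.82],[0,0,0]], spin=[0,0,0,0,0,0,0,0,0,0,0])

```text
time: 28.3
position: [0.4953, 0.3241, 0.1042]
orientation: [-3.141, -0.003, 0.243]
wrist_force: [0.3, 1.0, -0.2]
opening: 0.0118
grasp_force: 5.0
```

```bash
python3 - <<'E'
from h import *
C=cam('side');p,d=robot.capture('side');cv2.imwrite('pics/s2.png',cv2.resize(p[180:380,200:520],None,fx=2.5,fy=2.5))
E
```

```text
(no output)
```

View pics/s2.png

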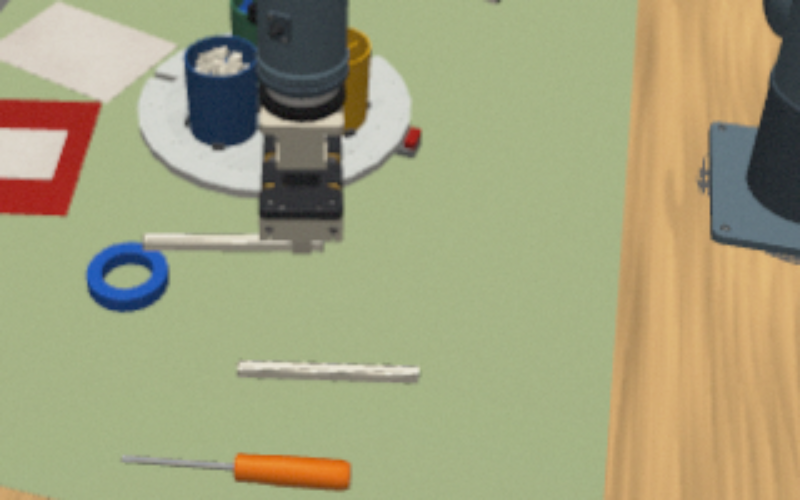

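The piece stays horizontal at 5 N. Dropping to the minimum grip so it can swing down.

Request:
drive_tool(offset=[[0,0,0],[0,0,0],[0,0,0],[0,0,0],[0,0,0],[0,0,0]], spin=[0,0,0,0,0,0], hand=1, grip_force=3)

```text
time: 28.95
position: [0.4932, 0.3236, 0.1028]
orientation: [-3.142, 0.0, 0.244]
wrist_force: [0.3, 0.1, -0.2]
opening: 0.012
grasp_force: 3.0
```

```bash
cat >> h.py <<'E'
def held(save=None,box=(200,520,60,330)):
    "points of the white piece seen from the side camera, in the vertical plane through tool x"
    C=cam('side');p,d=robot.capture('side')
    if save: cv2.imwrite(save,cv2.resize(p[100:330,200:520],None,fx=2.5,fy=2.5))
    s=robot.get_state();Rt=R.from_euler('xyz',s['orientation']).as_matrix();o=np.array(s['position'])
    hsv=cv2.cvtColor(p,cv2.COLOR_BGR2HSV);m=((hsv[...,1]<45)&(hsv[...,2]>130)).astype(np.uint8)
    out=[]
    for c in cv2.findContours(m,cv2.RETR_EXTERNAL,cv2.CHAIN_APPROX_NONE)[0]:
        if cv2.contourArea(c)<60: continue
        q=c.reshape(-1,2);r=rays(C,q);n=Rt[:,1];t=((o-C[3])@n)/(r@n);P=C[3]+r*t[:,None]
        a=np.c_[(P-o)@Rt[:,0],P[:,2]].astype(np.float32);(cx,cz),wh,_=cv2.minAreaRect(a)
        v=np.linalg.svd(a-a.mean(0),full_matrices=False)[2][0]
        if max(wh)>.08 and min(wh)<.03: out.append((cx,cz,max(wh),min(wh),np.degrees(np.arctan2(v[1],v[0]))))
    for i in out: print('held x_tool,z,len,wid,angle',np.round(i,3))
E
python3 - <<'E'
from h import *
held('pics/s3.png')
E
```

```text
held x_tool,z,len,wid,angle [-2.50000e-02 -7.00000e-02  1.84000e-01  2.60000e-02 -1.78332e+02]
held x_tool,z,len,wid,angle [ 0.079  0.104  0.139  0.023 -0.799]
held x_tool,z,len,wid,angle [-1.17000e-01  3.97000e-01  9.00000e-02  1.00000e-02 -1.56348e+02]
held x_tool,z,len,wid,angle [-1.00000e-03  5.80000e-01  9.10000e-02  2.10000e-02  1.79915e+02]
```

Request:
drive_tool(offset=[[0,0,1.5],[0,0,2],[0,0,1.5],[0,0,0],[0,0,0]], spin=[0,0,0,0,0], hand=0.9)

```text
time: 29.5
position: [0.4933, 0.3236, 0.053]
orientation: [3.142, 0.0, 0.244]
wrist_force: [0.7, 0.1, -0.4]
opening: 0.0118
grasp_force: 3.0
```

Request:
drive_tool(offset=[[0,0,0],[0,0,0],[0,0,0]], spin=[0,0,0], hand=0.88)

```text
time: 29.8
position: [0.4938, 0.3238, 0.0537]
orientation: [-3.141, -0.001, 0.244]
wrist_force: [0.2, 0.1, -0.1]
opening: 0.0123
grasp_force: 3.0
```

Request:
drive_tool(offset=[[0,0,0],[0,0,0],[0,0,0]], spin=[0,0,0], hand=0.875)

```text
time: 30.1
position: [0.4933, 0.3236, 0.0529]
orientation: [-3.142, -0.0, 0.244]
wrist_force: [-0.3, -0.0, -0.4]
opening: 0.012
grasp_force: 3.0
```

```bash
python3 - <<'E'
from h import *
held()
E
```

```text
held x_tool,z,len,wid,angle [-2.50000e-02 -7.00000e-02  1.84000e-01  2.60000e-02 -1.77815e+02]
held x_tool,z,len,wid,angle [  0.077   0.032   0.141   0.028 -19.398]
held x_tool,z,len,wid,angle [-1.0000e-03  5.8000e-01  9.1000e-02  2.1000e-02 -1.7979e+02]
```

A sharp stop on the way down swung the far end down to -19°. I'll use asymmetric jerks (hard start up, soft stop), then check.

Request:
drive_tool(offset=[[0,0,-4.5],[0,0,-4],[0,0,-3.3],[0,0,-2.6],[0,0,-2],[0,0,-1.4],[0,0,-1],[0,0,-0.6],[0,0,-0.3],[0,0,0],[0,0,0]], spin=[0,0,0,0,0,0,0,0,0,0,0])

```text
time: 31.25
position: [0.4929, 0.3235, 0.249]
orientation: [3.141, 0.001, 0.244]
wrist_force: [0.4, 1.0, -0.3]
opening: 0.0118
grasp_force: 3.0
```

```bash
python3 - <<'E'
from h import *
held()
E
```

```text
held x_tool,z,len,wid,angle [-2.40000e-02 -6.60000e-02  1.84000e-01  1.90000e-02 -1.77869e+02]
held x_tool,z,len,wid,angle [-1.18000e-01  3.98000e-01  9.00000e-02  6.00000e-03 -1.56778e+02]
held x_tool,z,len,wid,angle [-2.80000e-01  6.06000e-01  1.00000e-01  9.00000e-03 -1.76211e+02]
```

Request:
drive_tool(offset=[[0,0,0.3],[0,0,0.8],[0,0,1.4],[0,0,2],[0,0,2.6],[0,0,0],[0,0,0],[0,0,0]], spin=[0,0,0,0,0,0,0,0])

```text
time: 32.1
position: [0.494, 0.3239, 0.18]
orientation: [-3.141, -0.002, 0.244]
wrist_force: [0.7, 0.6, 0.4]
opening: 0.0119
grasp_force: 3.0
```

```bash
python3 - <<'E'
from h import *
held()
E
```

```text
held x_tool,z,len,wid,angle [-2.70000e-02 -7.00000e-02  1.84000e-01  2.60000e-02 -1.76534e+02]
held x_tool,z,len,wid,angle [-1.1700e-01  3.9600e-01  9.0000e-02  1.0000e-02 -1.5616e+02]
held x_tool,z,len,wid,angle [-6.14000e-01  4.49000e-01  1.14000e-01  2.10000e-02 -1.17702e+02]
```

```bash
python3 - <<'E'
from h import *
held('pics/s4.png')
E
```

```text
held x_tool,z,len,wid,angle [-2.70000e-02 -6.90000e-02  1.84000e-01  2.50000e-02 -1.78963e+02]
held x_tool,z,len,wid,angle [-1.18000e-01  3.97000e-01  9.00000e-02  9.00000e-03 -1.56094e+02]
held x_tool,z,len,wid,angle [-6.14000e-01  4.49000e-01  1.14000e-01  2.10000e-02 -1.17664e+02]
```

View pics/s4.png

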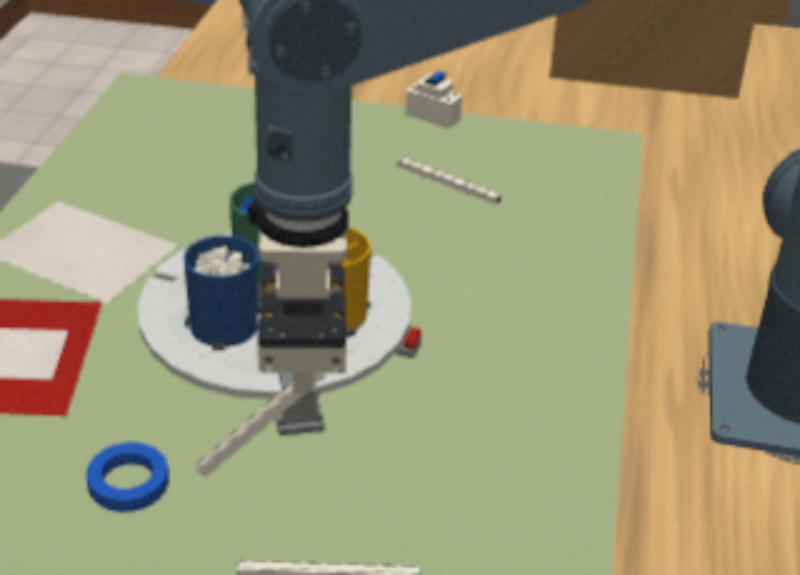

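The piece hangs at about 45° from the fingers (its end at (205,468) in the crop). Repeating with harder jerks.

```bash
cat >> h.py <<'E'
def hang():
    C=cam('side');p,d=robot.capture('side')
    s=robot.get_state();Rt=R.from_euler('xyz',s['orientation']).as_matrix();o=np.array(s['position'])
    hsv=cv2.cvtColor(p,cv2.COLOR_BGR2HSV);v,u=np.nonzero((hsv[...,1]<50)&(hsv[...,2]>125))
    r=rays(C,np.c_[u,v]);n=Rt[:,1];t=((o-C[3])@n)/(r@n);P=C[3]+r*t[:,None];x=(P-o)@Rt[:,0];z=P[:,2]-o[2]
    k=(abs(x)<.16)&(z<-.006)&(z>-.16)&(t>0);m=np.zeros(d.shape,np.uint8);m[v[k],u[k]]=1
    n_,L,st,_=cv2.connectedComponentsWithStats(m)
    for i in sorted(range(1,n_),key=lambda i:-st[i,4])[:2]:
        q=L[v,u]==i;a=np.c_[x,z][q&k].astype(np.float32);w=np.linalg.svd(a-a.mean(0),full_matrices=False)[2][0];w=w*(-np.sign(w[1]))
        print('hang n',len(a),'mean',a.mean(0).round(3),'lowest',a[a[:,1].argmin()].round(3),'angle',np.degrees(np.arctan2(w[1],w[0])).round(1),'size',np.round(cv2.minAreaRect(a)[1],3))
E
python3 -c "
from h import *
hang()"
```

```text
hang n 346 mean [ 0.053 -0.057] lowest [ 0.093 -0.116] angle -50.7 size [0.043 0.138]
hang n 6 mean [ 0.136 -0.083] lowest [ 0.13  -0.091] angle -128.1 size [0.017 0.002]
```

Request:
drive_tool(offset=[[0,0,-5],[0,0,-4.5],[0,0,-3.6],[0,0,-2.8],[0,0,-2],[0,0,-1.4],[0,0,-0.8],[0,0,-0.4],[0,0,0.4],[0,0,1],[0,0,1.8],[0,0,2.6],[0,0,3.4],[0,0,4],[0,0,0],[0,0,0],[0,0,0]], spin=[0,0,0,0,0,0,0,0,0,0,0,0,0,0,0,0,0])

```text
time: 33.95
position: [0.4943, 0.324, 0.2538]
orientation: [-3.141, -0.003, 0.244]
wrist_force: [0.4, 0.7, 0.3]
opening: 0.0123
grasp_force: 3.0
```

```bash
python3 -c "
from h import *
hang()"
```

```text
hang n 1895 mean [ 0.027 -0.046] lowest [ 0.066 -0.135] angle -3.3 size [0.127 0.237]
hang n 11 mean [ 0.022 -0.102] lowest [ 0.022 -0.113] angle -93.3 size [0.005 0.018]
```

Request:
drive_tool(offset=[[4.4,0,-2],[3.7,0,-1.6],[2.8,0,-1.2],[2,0,-0.9],[1.4,0,-0.6],[0.8,0,-0.3],[0.4,0,0],[-0.4,0,0.2],[-0.9,0,0.4],[-1.5,0,0.6],[-2.1,0,0.9],[-2.7,0,1.2],[-3.4,0,1.5],[-4.1,0,1.8],[0,0,0],[0,0,0],[0,0,0]], spin=[0,0,0,0,0,0,0,0,0,0,0,0,0,0,0,0,0])

```text
time: 35.7
position: [0.4983, 0.325, 0.2536]
orientation: [-3.141, -0.004, 0.244]
wrist_force: [0.1, -0.1, 0.1]
opening: 0.0121
grasp_force: 3.0
```

```bash
python3 -c "
from h import *
hang()"
```

```text
hang n 998 mean [ 0.068 -0.044] lowest [ 0.046 -0.082] angle -164.3 size [0.075 0.132]
hang n 802 mean [-0.037 -0.045] lowest [ 0.017 -0.15 ] angle -45.4 size [0.081 0.184]
```

Now about 84°. I'll touch the end on the desk and push slightly forward and down to square it up.

Request:
drive_tool(offset=[[0,0,1.5],[0,0,2.5],[0,0,2.5],[0,0,2],[0,0,1.2],[0,0,0.6],[0,0,0],[0,0,0]], spin=[0,0,0,0,0,0,0,0])

```text
time: 36.55
position: [0.4981, 0.3249, 0.1499]
orientation: [-3.141, -0.002, 0.244]
wrist_force: [0.7, -0.5, -0.4]
opening: 0.0121
grasp_force: 3.0
```

```bash
python3 -c "
from h import *
hang()
p,d=robot.capture('side');cv2.imwrite('pics/s5.png',cv2.resize(p[180:380,200:520],None,fx=2.5,fy=2.5))"
```

```text
hang n 186 mean [ 0.003 -0.081] lowest [ 0.017 -0.151] angle -82.6 size [0.013 0.138]
hang n 6 mean [ 0.131 -0.053] lowest [ 0.126 -0.06 ] angle -128.1 size [0.017 0.002]
```

View pics/s5.png

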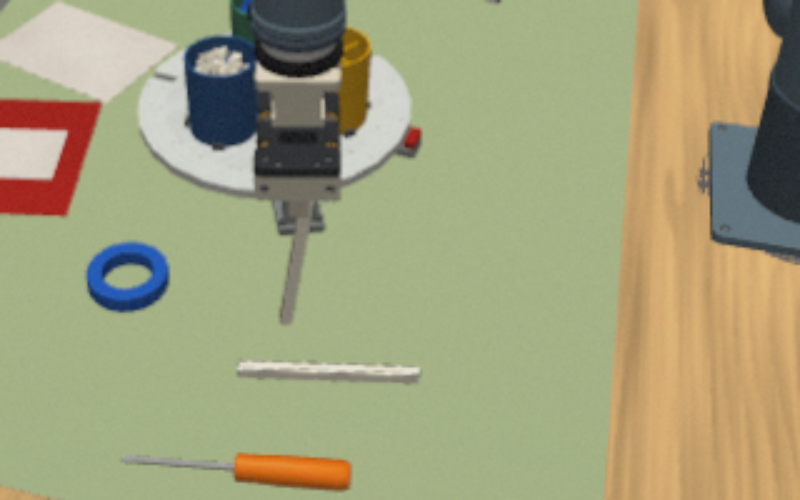

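It hangs at 82.6° with its end at (286,320), just touching the desk.

Request:
drive_tool(offset=[[0,0,0.2],[0.4,0,0.1],[0.4,0,0.05],[0.4,0,0],[0.3,0,0],[0.3,0,0],[0,0,0],[0,0,0]], spin=[0,0,0,0,0,0,0,0])

```text
time: 37.45
position: [0.5147, 0.329, 0.1453]
orientation: [-3.142, -0.0, 0.244]
wrist_force: [0.0, -0.8, 3.6]
opening: 0.0123
grasp_force: 3.0
```

```bash
python3 -c "
from h import *
hang()"
```

```text
hang n 198 mean [-0.006 -0.077] lowest [-0.002 -0.15 ] angle -89.0 size [0.012 0.139]
hang n 7 mean [ 0.141 -0.037] lowest [ 0.148 -0.037] angle -0.6 size [0.    0.014]
```

Vertical at 89°. Firm grip, lift, and measure the yellow cup.

Request:
drive_tool(offset=[[0,0,0],[0,0,0],[0,0,0],[0,0,0],[0,0,-2],[0,0,-3.5],[0,0,-4],[0,0,-3],[0,0,-1.5],[0,0,0],[0,0,0]], spin=[0,0,0,0,0,0,0,0,0,0,0], hand=1, grip_force=30)

```text
time: 38.6
position: [0.5141, 0.3287, 0.2842]
orientation: [3.141, 0.002, 0.244]
wrist_force: [-1.2, 0.1, -1.1]
opening: 0.0114
grasp_force: 30.0
```

```bash
python3 - <<'E'
from h import *
hang()
C=cam('top');p,d=robot.capture('top')
for t in trunks(C,p):print('t',np.round(t,4))
hsv=cv2.cvtColor(p,cv2.COLOR_BGR2HSV);H,S,V=[hsv[...,i].astype(int) for i in range(3)]
m=((H>12)&(H<38)&(S>110)&(V>50)).astype(np.uint8);m[:,:290]=0;m[:,345:]=0;m[:190]=0;m[240:]=0
v,u=np.nonzero(m);print(len(u),u.min(),u.max(),v.min(),v.max())
print('rim c',onz(C,[[(u.min()+u.max())/2,(v.min()+v.max())/2]],.126))
cv2.imwrite('pics/t5.png',cv2.resize(p[185:245,285:350],None,fx=8,fy=8,interpolation=cv2.INTER_CUBIC))
E
```

```text
hang n 1239 mean [ 0.061 -0.064] lowest [-0.    -0.127] angle -150.5 size [0.146 0.098]
hang n 909 mean [-0.066 -0.058] lowest [-0.014 -0.112] angle -43.0 size [0.065 0.142]
t [ 0.4597 -0.3572  0.1657  0.0111  2.7146]
461 303 325 201 225
rim c [[0.53662052 0.01649356 0.126     ]]
```

View pics/t5.png

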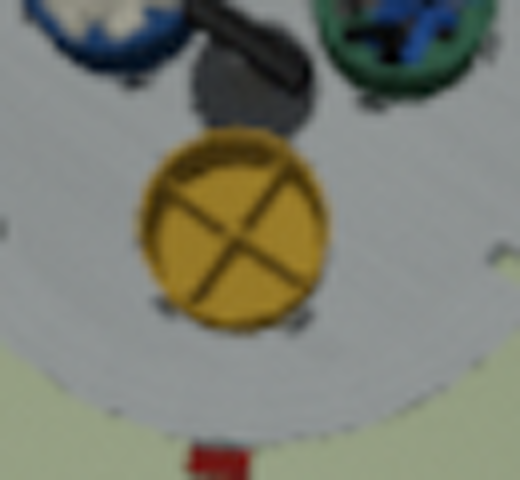

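The crop shows the yellow cup at (.5366, .0167), with its divider arms at about 54° and -36°. The compartments therefore sit at 9°, 99°, 189° and 279°. The first piece goes into the one facing the robot (189°).

Request:
drive_tool(offset=[[0,0,-1.5],[0,0,-2],[0,0,0],[0,0,0]], spin=[0.04,0.05,0,0])

```text
time: 39.1
position: [0.5144, 0.3288, 0.319]
orientation: [3.141, 0.001, 0.155]
wrist_force: [0.0, -1.0, -0.1]
opening: 0.0113
grasp_force: 30.0
```

```bash
python3 go.py .5149 .0133 .30 .157; python3 -c "
from h import *
hang()"
```

```text
pos [0.5144 0.3288 0.319 ] rpy [3.1412e+00 1.4000e-03 1.5510e-01] q [ 0.39  0.33  1.2  -0.    1.62  1.8 ] F [ 0.  -1.  -0.1] op 0.0113 t 39.1
tool cm [-4.82 31.18  1.92]
spin -0.002 (mod pi)
hang n 1759 mean [ 0.08 -0.08] lowest [ 0.032 -0.15 ] angle -137.7 size [0.166 0.141]
hang n 1075 mean [-0.07  -0.079] lowest [-0.012 -0.146] angle -54.5 size [0.068 0.164]
```

Request:
drive_tool(offset=[[-0.2,1.5,0],[-0.5,3,0],[-0.6,4,0],[-0.6,4,0],[-0.6,4,0],[-0.6,4,0],[-0.6,4,0],[-0.6,3.4,0],[-0.4,2,0],[-0.1,1.3,0],[0,0,0],[0,0,0],[0,0,0]], spin=[0,0,0,0,0,0,0,0,0,0,0,0,0])

```text
time: 40.45
position: [0.5149, 0.0142, 0.3202]
orientation: [-3.141, 0.0, 0.155]
wrist_force: [-0.5, 0.2, -0.5]
opening: 0.0122
grasp_force: 30.0
```

```bash
cat >> h.py <<'E'
def bottom(save=None):
    "held piece seen by side camera depth: white points under the fingers"
    s=robot.get_state();o=np.array(s['position'])
    C=cam('side');p,d=robot.capture('side');hsv=cv2.cvtColor(p,cv2.COLOR_BGR2HSV)
    P,uv=depthpts(C,d,(hsv[...,1]<60)&(hsv[...,2]>100))
    k=(np.hypot(P[:,0]-o[0],P[:,1]-o[1])<.04)&(P[:,2]<o[2]-.006)&(P[:,2]>o[2]-.17);Q=P[k]
    for a,b in((-.05,0),(-.1,-.05),(-.18,-.1)):
        q=Q[(Q[:,2]-o[2]>a)&(Q[:,2]-o[2]<b)]
        if len(q): print('slab',a,len(q),(np.median(q,0)-o).round(4),'min',(q.min(0)-o).round(3))
    if save: cv2.imwrite(save,cv2.resize(p[100:330,200:520],None,fx=2.5,fy=2.5))
E
python3 -c "
from h import *
bottom('pics/s6.png')"; python3 go.py .5149 .0133 .17 .157
```

```text
slab -0.05 70 [-0.0084  0.0029 -0.0296] min [-0.014 -0.004 -0.05 ]
slab -0.1 79 [-0.0072  0.003  -0.0769] min [-0.015 -0.008 -0.1  ]
slab -0.18 60 [-0.0076  0.0036 -0.1226] min [-0.013 -0.008 -0.143]
pos [0.5149 0.0143 0.3203] rpy [-3.1413 -0.      0.1554] q [-0.19  0.15  1.43  0.    1.56  1.23] F [ 0.3 -0.3 -0.1] op 0.0116 t 40.5
tool cm [-0.02  0.1  15.03]
spin -0.002 (mod pi)
```

Piece vertical, offset about -7 mm in x from the tool centre. I'll compensate and lower it.

Request:
drive_tool(offset=[[0.6,0.1,0],[0,0,2],[0,0,3],[0,0,3],[0,0,2.5],[0,0,1.8],[0,0,1],[0,0,0.5],[0,0,0],[0,0,0]], spin=[0,0,0,0,0,0,0,0,0,0])

```text
time: 41.5
position: [0.5218, 0.0132, 0.1833]
orientation: [3.141, -0.002, 0.154]
wrist_force: [0.4, -0.2, 0.2]
opening: 0.0119
grasp_force: 30.0
```

Request:
drive_tool(offset=[[0,0,0.2],[0,0,0.2],[0,0,0.2],[0,0,0],[0,0,0]], spin=[0,0,0,0,0])

```text
time: 42.0
position: [0.521, 0.0131, 0.1763]
orientation: [-3.142, 0.0, 0.154]
wrist_force: [0.4, 0.7, -0.1]
opening: 0.0114
grasp_force: 30.0
```

Request:
drive_tool(offset=[[0,0,0.1],[0,0,0.1],[0,0,0],[0,0,0]], spin=[0,0,0,0])

```text
time: 42.4
position: [0.5216, 0.0131, 0.1752]
orientation: [3.141, -0.002, 0.154]
wrist_force: [0.4, 0.0, 4.5]
opening: 0.0113
grasp_force: 30.0
```

Request:
drive_tool(offset=[[0,0,0],[0,0,0],[0,0,0],[0,0,0],[0,0,0]], spin=[0,0,0,0,0], hand=0.78)

```text
time: 42.9
position: [0.5209, 0.0132, 0.1741]
orientation: [-3.141, 0.0, 0.154]
wrist_force: [-0.3, -0.4, -0.1]
opening: 0.0208
grasp_force: 0.0
```

Request:
drive_tool(offset=[[0,0,-1],[0,0,-2],[0,0,-2.5],[0,0,-2.5],[0,0,-2],[0,0,0],[0,0,0]], spin=[0,0,0,0,0,0,0])

```text
time: 43.6
position: [0.5211, 0.0131, 0.2745]
orientation: [3.141, -0.001, 0.154]
wrist_force: [0.3, -0.1, -0.4]
opening: 0.0205
grasp_force: 0.0
```

```bash
python3 - <<'E'
from h import *
C=cam('side');p,d=robot.capture('side');cv2.imwrite('pics/s7.png',cv2.resize(p[100:330,200:520],None,fx=2.5,fy=2.5))
hsv=cv2.cvtColor(p,cv2.COLOR_BGR2HSV);P,_=depthpts(C,d,(hsv[...,1]<60)&(hsv[...,2]>100))
k=(np.hypot(P[:,0]-.5149,P[:,1]-.0133)<.05)&(P[:,2]<.205)&(P[:,2]>.13);Q=P[k]
for z in np.arange(.13,.205,.015):
    q=Q[abs(Q[:,2]-z)<.0075]
    if len(q):print(z.round(3),len(q),np.median(q,0).round(4))
C=cam('top');p,d=robot.capture('top')
for t in trunks(C,p):print('t',np.round(t,4))
E
python3 go.py .46 .35 .2 .2
```

```text
0.13 7 [0.5138 0.0163 0.1347]
0.145 13 [0.5143 0.0172 0.145 ]
0.16 20 [0.5134 0.0159 0.1596]
0.175 19 [0.5127 0.0155 0.1771]
0.19 22 [0.5133 0.0149 0.1902]
t [ 0.4554  0.3829  0.1661  0.0095 -2.9274]
t [ 0.4597 -0.3572  0.1657  0.0111  2.7169]
pos [0.5203 0.0133 0.2731] rpy [-3.1409e+00  2.1000e-03  1.5380e-01] q [-0.19  0.17  1.51 -0.    1.46  1.23] F [ 1.4 -0.3 -0. ] op 0.0206 t 43.7
tool cm [ -0.79 -34.19   7.34]
spin -0.046 (mod pi)
```

View pics/s7.png

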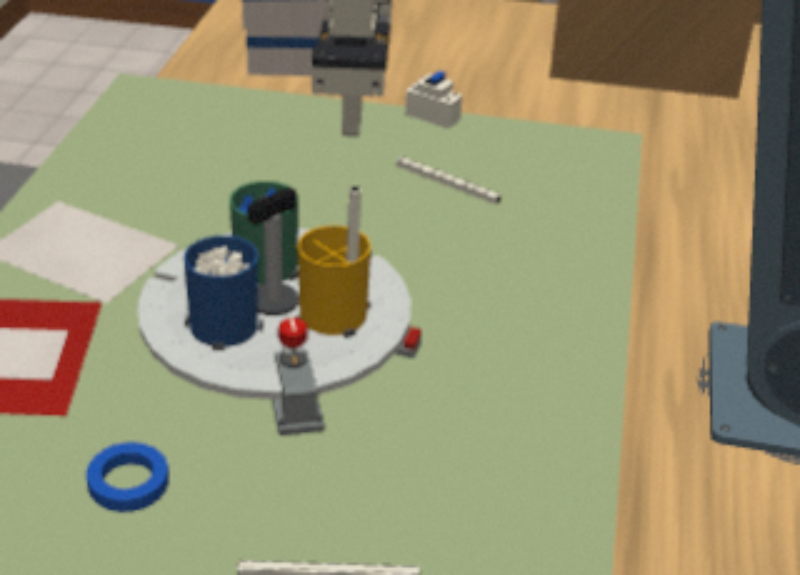

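The first piece stands vertical in the yellow cup (top at (355,188) in the crop). The second length was knocked aside: the top view now puts it at (.4554,.3829), angle .214. Going for it.

Request:
drive_tool(offset=[[0,-1.5,0],[-0.5,-3.5,0],[-1,-4,0],[-1,-4,0],[-1,-4,0],[-1,-4,0],[-1,-4,0],[-1,-3.5,0],[-0.8,-2.5,0],[-0.2,-2,0],[0,0,0],[0,0,0]], spin=[0,0,0,0,0,0,0,0,0,0,-0.06,0], hand=0.5)

```text
time: 44.9
position: [0.3949, 0.3289, 0.2734]
orientation: [3.141, 0.002, 0.217]
wrist_force: [0.7, -0.6, -0.5]
opening: 0.0465
grasp_force: 0.0
```

```bash
python3 - <<'E'
from h import *
C=cam('wrist');p,d=robot.capture('wrist')
for t in trunks(C,p,(0,640,0,235)):print('w',np.round(t,4))
C=cam('top');p,d=robot.capture('top')
for t in trunks(C,p):print('t',np.round(t,4))
E
python3 go.py .392 .369 .0028 .2144
```

```text
w [ 0.4532  0.3839  0.1668  0.0116 -2.9315]
t [ 0.4597 -0.3572  0.1657  0.0111  2.7167]
pos [0.3956 0.328  0.2737] rpy [3.1413e+00 1.3000e-03 2.1290e-01] q [0.47 0.16 1.52 0.   1.46 1.83] F [-0.2 -0.  -0.3] op 0.0465 t 45.0
tool cm [ 0.55 -4.09 27.09]
spin -0.002 (mod pi)
```

Request:
drive_tool(offset=[[0.4,-2.2,2],[0,-2,4],[0,0,5],[0,0,5],[0,0,5],[0,0,3],[0,0,2],[0,0,1],[0,0,0],[0,0,0]], spin=[0,0,0,0,0,0,0,0,0,0])

```text
time: 46.0
position: [0.3921, 0.3699, 0.0052]
orientation: [-3.141, -0.001, 0.213]
wrist_force: [0.4, 0.1, -0.1]
opening: 0.0466
grasp_force: 0.0
```

Request:
drive_tool(offset=[[0,0,0],[0,0,0],[0,0,0],[0,0,0],[0,0,0],[0,0,0],[0,0,0]], spin=[0,0,0,0,0,0,0], hand=1, grip_force=3)

```text
time: 46.7
position: [0.3915, 0.3698, 0.0046]
orientation: [-3.141, -0.0, 0.214]
wrist_force: [-0.1, -0.3, 2.4]
opening: 0.0121
grasp_force: 3.0
```

Request:
drive_tool(offset=[[0,0,-4.5],[0,0,-4.2],[0,0,-3.6],[0,0,-3],[0,0,-2.5],[0,0,-2],[0,0,-1.5],[0,0,-1],[0,0,-0.5],[0,0,0.4],[0,0,1],[0,0,1.8],[0,0,2.6],[0,0,0],[0,0,0],[0,0,0]], spin=[0,0,0,0,0,0,0,0,0,0,0,0,0,0,0,0])

```text
time: 48.3
position: [0.3918, 0.3699, 0.1749]
orientation: [-3.141, -0.001, 0.214]
wrist_force: [0.6, 0.3, -1.3]
opening: 0.0117
grasp_force: 3.0
```

```bash
cat >> h.py <<'E'
def ang():
    "angle of the held piece in the tool's x-z plane from side depth"
    s=robot.get_state();o=np.array(s['position']);Rt=R.from_euler('xyz',s['orientation']).as_matrix()
    C=cam('side');p,d=robot.capture('side');hsv=cv2.cvtColor(p,cv2.COLOR_BGR2HSV)
    P,_=depthpts(C,d,(hsv[...,1]<60)&(hsv[...,2]>100));r=(P-o)@Rt
    q=r[(abs(r[:,1])<.03)&(abs(r[:,0])<.17)&(r[:,2]>.007 if True else 0)&(r[:,2]<.17)|((abs(r[:,1])<.03)&(abs(r[:,0])>.02)&(abs(r[:,0])<.17)&(abs(r[:,2])<.17))]
    if len(q)<5: print('none',len(q));return
    a=q[:,[0,2]];w=np.linalg.svd(a-a.mean(0),full_matrices=False)[2][0];w*=np.sign(w[1])
    print('n',len(q),'mean x,y,down',q.mean(0).round(3),'angle below horizontal',np.degrees(np.arctan2(w[1],w[0])).round(1),'x/down range',a.min(0).round(3),a.max(0).round(3))
E
python3 -c "
from h import *
ang()"
```

```text
n 404 mean x,y,down [ 0.048 -0.003  0.045] angle below horizontal 62.7 x/down range [-0.037 -0.169] [0.101 0.113]
```

Request:
drive_tool(offset=[[3.8,0,-3],[3.1,0,-2.5],[2.4,0,-2],[1.8,0,-1.4],[1.2,0,-1],[0.7,0,-0.6],[0.3,0,-0.2],[-0.3,0,0.2],[-0.8,0,0.5],[-1.4,0,0.8],[-2,0,1.1],[-2.6,0,1.4],[-3.2,0,1.7],[-3.8,0,2],[0,0,0],[0,0,0],[0,0,0]], spin=[0,0,0,0,0,0,0,0,0,0,0,0,0,0,0,0,0])

```text
time: 50.05
position: [0.3845, 0.3685, 0.2053]
orientation: [-3.141, -0.003, 0.214]
wrist_force: [0.8, 0.1, -0.0]
opening: 0.0117
grasp_force: 3.0
```

```bash
sed -i "s/a=q\[:,\[0,2\]\];w=/q=q[q[:,2]>.01];a=q[:,[0,2]];w=/" h.py; python3 -c "
from h import *
ang()"
```

```text
n 304 mean x,y,down [ 0.007 -0.004  0.077] angle below horizontal 79.7 x/down range [-0.011  0.011] [0.023 0.148]
```

Request:
drive_tool(offset=[[0,0,1],[0,0,1.8],[0,0,1.5],[0,0,0.9],[0,0,0.4],[0,0,0.2],[0.4,0,0.1],[0.4,0,0.1],[0.4,0,0],[0.3,0,0],[0.3,0,0],[0.3,0,0],[0,0,0],[0,0,0]], spin=[0,0,0,0,0,0,0,0,0,0,0,0,0,0])

```text
time: 51.5
position: [0.4042, 0.3724, 0.1443]
orientation: [-3.142, -0.0, 0.214]
wrist_force: [0.5, -0.1, 3.5]
opening: 0.012
grasp_force: 3.0
```

```bash
python3 -c "
from h import *
ang()"
```

```text
n 257 mean x,y,down [-0.005 -0.003  0.079] angle below horizontal 87.2 x/down range [-0.151  0.01 ] [0.143 0.146]
```

Request:
drive_tool(offset=[[0,0,0],[0,0,0],[0,0,0],[0,0,0],[0,0,-2],[0,0,-3.5],[0,0,-4],[0,0,-3.5],[0,0,-2.5],[0,0,-1.5],[0,0,-0.5],[0,0,0]], spin=[0,0,0,0,0,0,0,0,0,0,0,0], hand=1, grip_force=30)

```text
time: 52.75
position: [0.4039, 0.3725, 0.3191]
orientation: [-3.142, 0.0, 0.214]
wrist_force: [-0.2, -0.3, -1.2]
opening: 0.0116
grasp_force: 30.0
```

Request:
drive_tool(offset=[[0,0,0],[0,0,0],[0,0,0],[0,0,0],[0,0,0],[0,0,0],[0,0,0],[0,0,0],[0,0,0],[0,0,0],[0,0,0],[0,0,0],[0,0,0],[0,0,0],[0,0,0],[0,0,0],[0,0,0]], spin=[-0.1,-0.1,-0.1,-0.1,-0.1,-0.1,-0.1,-0.1,-0.1,-0.1,-0.1,-0.1,-0.1,-0.1,-0.1,-0.014,0])

```text
time: 54.45
position: [0.4037, 0.3722, 0.318]
orientation: [-3.139, 0.001, 1.726]
wrist_force: [0.3, 0.5, -0.0]
opening: 0.0115
grasp_force: 30.0
```

```bash
python3 -c "
from h import *
bottom()"; python3 go.py .5332 .0384 .32 1.728
```

```text
slab -0.05 98 [-0.0005 -0.0022 -0.0267] min [-0.007 -0.006 -0.05 ]
slab -0.1 111 [-0.0014 -0.0007 -0.075 ] min [-0.007 -0.005 -0.099]
slab -0.18 90 [-0.0016  0.0012 -0.1229] min [-0.008 -0.002 -0.143]
pos [0.4038 0.3723 0.3183] rpy [-3.1399e+00  6.0000e-04  1.7256e+00] q [0.54 0.21 1.36 0.   1.58 0.39] F [ 0.5  0.4 -1.3] op 0.0115 t 54.5
tool cm [-34.98   7.64  -0.16]
spin -0.002 (mod pi)
```

Request:
drive_tool(offset=[[-1.5,0.3,0],[-3,0.7,0],[-4,0.9,0],[-4,0.9,0],[-4,0.9,0],[-4,0.9,0],[-4,0.9,0],[-4,0.9,0],[-3,0.7,0],[-2,0.5,0],[-1.2,0.2,0],[0,0,0],[0,0,0],[0,0,0]], spin=[0,0,0,0,0,0,0,0,0,0,0,0,0,0])

```text
time: 55.9
position: [0.535, 0.0429, 0.3195]
orientation: [3.141, -0.0, 1.729]
wrist_force: [-0.6, 0.9, 0.2]
opening: 0.0115
grasp_force: 30.0
```

```bash
python3 -c "
from h import *
bottom()"; python3 go.py .534 .0414 .18 1.728
```

```text
slab -0.05 77 [-0.0011 -0.0032 -0.0271] min [-0.007 -0.008 -0.048]
slab -0.1 84 [-0.0021 -0.0013 -0.0745] min [-0.008 -0.006 -0.1  ]
slab -0.18 143 [-0.0145 -0.0234 -0.1321] min [-0.026 -0.035 -0.169]
pos [0.535  0.043  0.3195] rpy [ 3.1414e+00 -2.0000e-04  1.7292e+00] q [-0.13  0.19  1.38  0.    1.57 -0.29] F [ 0.4  1.  -0.2] op 0.0116 t 56.0
tool cm [-0.14 -0.13 13.95]
spin 0.001 (mod pi)
```

Request:
drive_tool(offset=[[-0.1,-0.1,0],[0,0,2],[0,0,3],[0,0,3],[0,0,2.5],[0,0,1.8],[0,0,1],[0,0,0.5],[0,0,0.2],[0,0,0.2],[0,0,0],[0,0,0]], spin=[0,0,0,0,0,0,0,0,0,0,0,0])

```text
time: 57.15
position: [0.5349, 0.0407, 0.178]
orientation: [3.14, 0.0, 1.728]
wrist_force: [0.4, 0.8, -0.3]
opening: 0.0117
grasp_force: 30.0
```

Request:
drive_tool(offset=[[0,0,0.2],[0,0,0.1],[0,0,0],[0,0,0]], spin=[0,0,0,0])

```text
time: 57.55
position: [0.5346, 0.0407, 0.1744]
orientation: [3.141, 0.0, 1.728]
wrist_force: [0.8, 0.9, -0.7]
opening: 0.0113
grasp_force: 30.0
```

Request:
drive_tool(offset=[[0,0,0.1],[0,0,0.1],[0,0,0],[0,0,0]], spin=[0,0,0,0])

```text
time: 57.95
position: [0.5355, 0.0406, 0.1742]
orientation: [3.139, 0.001, 1.728]
wrist_force: [-2.4, -0.1, 10.1]
opening: 0.0117
grasp_force: 30.0
```

Request:
drive_tool(offset=[[0,0,0],[0,0,0],[0,0,0],[0,0,0],[0,0,0]], spin=[0,0,0,0,0], hand=0.78)

```text
time: 58.45
position: [0.5344, 0.0408, 0.1721]
orientation: [-3.141, -0.0, 1.728]
wrist_force: [-0.6, -0.2, -0.3]
opening: 0.0203
grasp_force: 0.0
```

Request:
drive_tool(offset=[[0,0,-1],[0,0,-2],[0,0,-2.5],[0,0,-2.5],[0,0,-2],[0,0,0],[0,0,0]], spin=[0,0,0,0,0,0,0])

```text
time: 59.15
position: [0.5346, 0.0408, 0.2725]
orientation: [3.141, 0.0, 1.728]
wrist_force: [-0.1, 0.6, -0.4]
opening: 0.0203
grasp_force: 0.0
```

```bash
cat >> h.py <<'E'
def standing():
    C=cam('side');p,d=robot.capture('side')
    hsv=cv2.cvtColor(p,cv2.COLOR_BGR2HSV);P,_=depthpts(C,d,(hsv[...,1]<60)&(hsv[...,2]>100))
    Q=P[(np.hypot(P[:,0]-.5366,P[:,1]-.0167)<.07)&(P[:,2]<.21)&(P[:,2]>.128)]
    for z in np.arange(.135,.21,.015):
        q=Q[abs(Q[:,2]-z)<.0075]
        if len(q):
            L=np.sort(q[:,1]);g=np.split(q[q[:,1].argsort()],np.nonzero(np.diff(L)>.008)[0]+1)
            print(z.round(3),[(len(i),np.median(i[:,:2],0).round(3).tolist()) for i in g if len(i)>2])
    C=cam('top');p,d=robot.capture('top')
    for t in trunks(C,p):print('t',np.round(t,4))
E
python3 -c "
from h import *
standing()"
python3 go.py .5 -.2 .3 -.42
```

```text
0.135 [(15, [0.516, 0.018]), (12, [0.533, 0.048])]
0.15 [(21, [0.515, 0.016]), (12, [0.533, 0.048])]
0.165 [(22, [0.515, 0.016]), (13, [0.533, 0.049])]
0.18 [(23, [0.516, 0.018]), (17, [0.533, 0.05])]
0.195 [(25, [0.515, 0.017]), (27, [0.531, 0.048])]
t [ 0.4597 -0.3572  0.1657  0.0111  2.716 ]
pos [0.5339 0.0408 0.2711] rpy [-3.1395e+00 -6.0000e-04  1.7278e+00] q [-0.13  0.2   1.48 -0.    1.46 -0.29] F [-0.1  0.5 -0.8] op 0.0204 t 59.2
tool cm [-23.25  -7.11  -2.89]
spin -0.994 (mod pi)
```

Both pieces stand vertically. Now the third, at (.46,-.357).

Request:
drive_tool(offset=[[-1.7,-0.3,0],[-3.5,-0.7,0],[-4.5,-0.9,0],[-4.5,-0.9,0],[-4.5,-0.9,0],[-4.5,-0.9,0],[-4.5,-0.9,0],[-4.5,-0.9,0],[-4,-0.8,0],[-3,-0.6,0],[-2.5,-0.4,0],[0,0,0],[0,0,0]], spin=[0,0,0,0,0,0,0,0,0,0,0,0,0], hand=0.5)

```text
time: 60.55
position: [0.5182, -0.3837, 0.2705]
orientation: [-3.14, -0.003, 1.727]
wrist_force: [0.3, 0.7, 0.9]
opening: 0.0465
grasp_force: 0.0
```

Request:
drive_tool(offset=[[0,0,0],[0,0,0],[0,0,0],[0,0,0],[0,0,0],[0,0,0],[0,0,0],[0,0,0],[0,0,0],[0,0,0],[0,0,0]], spin=[-0.1,-0.1,-0.1,-0.1,-0.1,-0.1,-0.1,-0.1,-0.1,-0.09,0])

```text
time: 61.65
position: [0.519, -0.3821, 0.2721]
orientation: [3.141, -0.001, 2.72]
wrist_force: [1.0, 0.3, -0.2]
opening: 0.0468
grasp_force: 0.0
```

```bash
python3 - <<'E'
from h import *
C=cam('wrist');p,d=robot.capture('wrist')
for t in trunks(C,p,(0,640,0,235)):print('w',np.round(t,4))
C=cam('top');p,d=robot.capture('top')
for t in trunks(C,p):print('t',np.round(t,4))
E
python3 go.py .519 -.384 .0028 -.4256
```

```text
w [ 0.4575 -0.356   0.1674  0.0124 -0.4329]
pos [ 0.519  -0.3826  0.2722] rpy [ 3.1411e+00 -5.0000e-04  2.7167e+00] q [-0.81  0.41  1.19  0.    1.54 -1.95] F [ 0.3  0.4 -0.1] op 0.0465 t 61.8
tool cm [-0.07 -0.14 26.94]
spin 0.001 (mod pi)
```

Request:
drive_tool(offset=[[0,-0.1,3],[0,0,4],[0,0,5],[0,0,5],[0,0,4.5],[0,0,3],[0,0,1.6],[0,0,0.8],[0,0,0],[0,0,0]], spin=[0,0,0,0,0,0,0,0,0,0])

```text
time: 62.75
position: [0.519, -0.3853, 0.0045]
orientation: [-3.141, 0.002, 2.717]
wrist_force: [-0.2, -0.2, -0.4]
opening: 0.0465
grasp_force: 0.0
```

Request:
drive_tool(offset=[[0,0,0],[0,0,0],[0,0,0],[0,0,0],[0,0,0],[0,0,0],[0,0,0]], spin=[0,0,0,0,0,0,0], hand=1, grip_force=3)

```text
time: 63.45
position: [0.5184, -0.3849, 0.0036]
orientation: [-3.141, 0.0, 2.718]
wrist_force: [-0.6, -0.6, 2.7]
opening: 0.0119
grasp_force: 3.0
```

Request:
drive_tool(offset=[[0,0,-4.5],[0,0,-4.2],[0,0,-3.6],[0,0,-3],[0,0,-2.5],[0,0,-2],[0,0,-1.5],[0,0,-1],[0,0,-0.5],[0,0,0.4],[0,0,1],[0,0,1.8],[0,0,2.6],[0,0,0],[0,0,0],[0,0,0]], spin=[0,0,0,0,0,0,0,0,0,0,0,0,0,0,0,0])

```text
time: 65.05
position: [0.5187, -0.3852, 0.174]
orientation: [-3.141, 0.001, 2.718]
wrist_force: [1.1, 0.4, 0.0]
opening: 0.0126
grasp_force: 3.0
```

```bash
python3 -c "
from h import *
ang()"
```

```text
n 169 mean x,y,down [0.066 0.001 0.05 ] angle below horizontal 37.6 x/down range [0.009 0.011] [0.119 0.093]
```

Request:
drive_tool(offset=[[3.3,0,-3.6],[2.8,0,-2.9],[2.2,0,-2.2],[1.6,0,-1.6],[1.1,0,-1],[0.6,0,-0.6],[0.3,0,-0.2],[-0.3,0,0.3],[-0.7,0,0.8],[-1.2,0,1.3],[-1.7,0,1.8],[-2.2,0,2.3],[-2.7,0,2.8],[-3.1,0,3],[0,0,0],[0,0,0],[0,0,0]], spin=[0,0,0,0,0,0,0,0,0,0,0,0,0,0,0,0,0])

```text
time: 66.8
position: [0.5184, -0.3848, 0.1714]
orientation: [-3.142, -0.0, 2.718]
wrist_force: [0.1, 0.1, 0.8]
opening: 0.0118
grasp_force: 3.0
```

```bash
python3 -c "
from h import *
ang()"
```

```text
n 170 mean x,y,down [0.033 0.001 0.073] angle below horizontal 65.8 x/down range [-0.002  0.011] [0.064 0.135]
```

Request:
drive_tool(offset=[[4.2,0,-2],[3.5,0,-1.6],[2.7,0,-1.2],[2,0,-0.9],[1.4,0,-0.6],[0.8,0,-0.3],[0.4,0,0],[-0.4,0,0.1],[-0.8,0,0.2],[-1.3,0,0.3],[-1.8,0,0.4],[-2.3,0,0.5],[-2.8,0,0.5],[-3.2,0,0.5],[0,0,0],[0,0,0],[0,0,0]], spin=[0,0,0,0,0,0,0,0,0,0,0,0,0,0,0,0,0])

```text
time: 68.55
position: [0.4964, -0.3746, 0.2116]
orientation: [3.141, -0.001, 2.718]
wrist_force: [-0.4, -0.4, -0.5]
opening: 0.012
grasp_force: 3.0
```

```bash
python3 -c "
from h import *
ang()"
```

```text
n 159 mean x,y,down [0.015 0.002 0.08 ] angle below horizontal 78.7 x/down range [-0.01   0.011] [0.031 0.146]
```

Request:
drive_tool(offset=[[0,0,1],[0,0,2],[0,0,1.7],[0,0,1],[0,0,0.5],[0,0,0.2],[0.4,0,0.1],[0.4,0,0.1],[0.4,0,0],[0.3,0,0],[0.3,0,0],[0.3,0,0],[0.2,0,0],[0,0,0],[0,0,0]], spin=[0,0,0,0,0,0,0,0,0,0,0,0,0,0,0])

```text
time: 70.1
position: [0.4755, -0.3656, 0.1465]
orientation: [-3.141, 0.0, 2.718]
wrist_force: [0.3, 0.5, 5.4]
opening: 0.0122
grasp_force: 3.0
```

```bash
python3 -c "
from h import *
ang()"
```

```text
n 180 mean x,y,down [0.005 0.001 0.083] angle below horizontal 84.2 x/down range [-0.024  0.01 ] [0.119 0.15 ]
```

```bash
python3 -c "
from h import *
bottom()
print(R.from_euler('z',2.718).as_matrix()[:2,0])"
```

```text
slab -0.05 48 [ 0.0002  0.0029 -0.0291] min [-0.008 -0.008 -0.05 ]
slab -0.1 65 [-0.0043  0.0015 -0.0753] min [-0.012 -0.006 -0.1  ]
slab -0.18 65 [-0.0058  0.0028 -0.1265] min [-0.014 -0.038 -0.147]
[-0.91161811  0.41103823]
```

Request:
drive_tool(offset=[[0.3,0,0.1],[0.3,0,0],[0.3,0,0],[0.3,0,0],[0,0,0.1],[0,0,0],[0,0,0]], spin=[0,0,0,0,0,0,0])

```text
time: 70.9
position: [0.4645, -0.3606, 0.1443]
orientation: [3.142, -0.0, 2.718]
wrist_force: [-0.3, -0.8, 2.6]
opening: 0.0119
grasp_force: 3.0
```

```bash
python3 -c "
from h import *
bottom()"
```

```text
slab -0.05 53 [ 0.003   0.0015 -0.026 ] min [-0.004 -0.005 -0.049]
slab -0.1 61 [ 0.0026  0.0006 -0.0777] min [-0.005 -0.015 -0.1  ]
slab -0.18 51 [ 0.0041 -0.0006 -0.1269] min [-0.003 -0.033 -0.146]
```

Vertical. Firm grip, lift, spin to the insertion yaw.

Request:
drive_tool(offset=[[0,0,0],[0,0,0],[0,0,0],[0,0,0],[0,0,-2],[0,0,-3.5],[0,0,-4.5],[0,0,-4],[0,0,-3],[0,0,-2],[0,0,-1],[0,0,0]], spin=[0,0,0,0,0,0,0,0,0,0,0,0], hand=1, grip_force=30)

```text
time: 72.15
position: [0.4649, -0.3608, 0.3451]
orientation: [-3.141, 0.002, 2.718]
wrist_force: [0.1, 0.6, -0.5]
opening: 0.0117
grasp_force: 30.0
```

Request:
drive_tool(offset=[[0,0,0],[0,0,0],[0,0,0],[0,0,0],[0,0,0],[0,0,0],[0,0,0],[0,0,0],[0,0,0],[0,0,0],[0,0,0],[0,0,0]], spin=[0.1,0.1,0.1,0.1,0.1,0.1,0.1,0.1,0.1,0.09,0,0])

```text
time: 73.35
position: [0.4643, -0.3603, 0.3428]
orientation: [-3.14, -0.002, 1.73]
wrist_force: [0.5, -0.1, 0.3]
opening: 0.0118
grasp_force: 30.0
```

```bash
python3 -c "
from h import *
bottom();standing()"; python3 go.py .54 -.005 .342 1.728
```

```text
slab -0.05 46 [-0.0018 -0.0024 -0.0295] min [-0.008 -0.01  -0.048]
slab -0.1 40 [-0.0016 -0.0007 -0.0748] min [-0.006 -0.011 -0.099]
slab -0.18 29 [-0.001  -0.0012 -0.1234] min [-0.005 -0.008 -0.141]
0.135 [(16, [0.516, 0.016]), (13, [0.535, 0.042])]
0.15 [(22, [0.515, 0.017]), (13, [0.534, 0.042])]
0.165 [(21, [0.516, 0.017]), (23, [0.533, 0.041])]
0.18 [(23, [0.515, 0.017]), (20, [0.532, 0.041])]
0.195 [(26, [0.515, 0.017]), (26, [0.533, 0.04])]
pos [ 0.4645 -0.3605  0.3438] rpy [-3.1411e+00 -8.0000e-04  1.7291e+00] q [-0.85  0.28  1.21 -0.    1.66 -1.01] F [-0.7  1.2  0. ] op 0.012 t 73.5
tool cm [33.91 13.06  0.2 ]
spin 0.001 (mod pi)
```

Request:
drive_tool(offset=[[1.5,0.5,0],[3,1.2,0],[4,1.6,0],[4,1.6,0],[4,1.6,0],[4,1.6,0],[4,1.6,0],[4,1.6,0],[3,1.1,0],[1.7,0.6,0],[1,0.2,0],[0,0,0],[0,0,0],[0,0,0]], spin=[0,0,0,0,0,0,0,0,0,0,0,0,0,0])

```text
time: 74.9
position: [0.5413, -0.0031, 0.3444]
orientation: [-3.141, 0.0, 1.727]
wrist_force: [0.3, 0.5, 0.6]
opening: 0.0114
grasp_force: 30.0
```

```bash
python3 -c "
from h import *
bottom()"; python3 go.py .541 -.002 .18 1.728
```

```text
slab -0.05 61 [-0.0016 -0.0034 -0.0271] min [-0.007 -0.007 -0.05 ]
slab -0.1 79 [-0.002  -0.0031 -0.074 ] min [-0.008 -0.013 -0.099]
slab -0.18 103 [-0.0063  0.0044 -0.1414] min [-0.032 -0.007 -0.17 ]
pos [ 0.5414 -0.0032  0.3443] rpy [-3.1415e+00  2.0000e-04  1.7263e+00] q [-0.21  0.19  1.32 -0.    1.63 -0.37] F [-0.3 -0.3 -0.5] op 0.0117 t 75.0
tool cm [ 1.300e-01 -1.000e-02  1.643e+01]
spin -0.002 (mod pi)
```

Request:
drive_tool(offset=[[0.3,0,0],[0,0,2],[0,0,3],[0,0,3],[0,0,3],[0,0,2.5],[0,0,1.7],[0,0,0.9],[0,0,0.4],[0,0,0.2],[0,0,0],[0,0,0]], spin=[0,0,0,0,0,0,0,0,0,0,0,0])

```text
time: 76.15
position: [0.5416, 0.0007, 0.1783]
orientation: [3.14, 0.001, 1.728]
wrist_force: [0.9, 0.1, -0.7]
opening: 0.0113
grasp_force: 30.0
```

Request:
drive_tool(offset=[[0,0,0.2],[0,0,0.1],[0,0,0],[0,0,0]], spin=[0,0,0,0])

```text
time: 76.55
position: [0.541, 0.0008, 0.1744]
orientation: [3.142, -0.0, 1.728]
wrist_force: [-0.1, -0.2, -0.0]
opening: 0.0117
grasp_force: 30.0
```

Request:
drive_tool(offset=[[0,0,0.1],[0,0,0.1],[0,0,0],[0,0,0]], spin=[0,0,0,0])

```text
time: 76.95
position: [0.5418, 0.0007, 0.1741]
orientation: [3.139, 0.001, 1.728]
wrist_force: [-2.0, 0.7, 9.5]
opening: 0.0118
grasp_force: 30.0
```

Request:
drive_tool(offset=[[0,0,0],[0,0,0],[0,0,0],[0,0,0],[0,0,0]], spin=[0,0,0,0,0], hand=0.78)

```text
time: 77.45
position: [0.5409, 0.0008, 0.1721]
orientation: [-3.141, -0.0, 1.728]
wrist_force: [-0.1, 0.2, 0.1]
opening: 0.0206
grasp_force: 0.0
```

Request:
drive_tool(offset=[[0,0,-1],[0,0,-2],[0,0,-3],[0,0,-4],[0,0,-4],[-3,0,-3],[-4,0,0],[-4,0,0],[-4,0,0],[-4,0,0],[-4,0,0],[-2,0,0],[0,0,0],[0,0,0]], spin=[0,0,0,0,0,0,0,0,0,0,0,0,0,0])

```text
time: 78.85
position: [0.58, -0.2455, 0.3425]
orientation: [3.142, -0.001, 1.727]
wrist_force: [-0.5, 0.6, 0.3]
opening: 0.0202
grasp_force: 0.0
```

```bash
python3 - <<'E'
from h import *
standing()
C=cam('top');p,d=robot.capture('top');hsv=cv2.cvtColor(p,cv2.COLOR_BGR2HSV);H,S,V=[hsv[...,i].astype(int) for i in range(3)]
def c(m,b,z):
    k=np.zeros(m.shape,bool);k[b[2]:b[3],b[0]:b[1]]=1;v,u=np.nonzero(m&k);return len(u),onz(C,[[(u.min()+u.max())/2,(v.min()+v.max())/2]],z)[0].round(4) if len(u) else 0
print('yel',c((H>12)&(H<38)&(S>110)&(V>50),(290,345,190,240),.126))
red=((H<8)|(H>172))&(S>120)&(V>80);print('knob',c(red,(265,292,198,225),.105))
P,_=depthpts(C,d,red);k=np.hypot(P[:,0]-.552,P[:,1]-.1455)<.02;print('knob z',np.median(P[k,2]))
C=cam('side');p,d=robot.capture('side');hsv=cv2.cvtColor(p,cv2.COLOR_BGR2HSV);P,_=depthpts(C,d,((hsv[...,0]<8)|(hsv[...,0]>172))&(hsv[...,1]>120)&(hsv[...,2]>80));k=np.hypot(P[:,0]-.552,P[:,1]-.1455)<.03;print('knob z range side',np.percentile(P[k,2],[2,98]))
print(robot.get_state()['time'],robot.get_state()['position'])
E
```

```text
0.135 [(18, [0.515, 0.017]), (15, [0.533, 0.043])]
0.15 [(4, [0.534, -0.006]), (20, [0.516, 0.017]), (14, [0.534, 0.042])]
0.165 [(5, [0.534, -0.003]), (22, [0.515, 0.017]), (24, [0.531, 0.044])]
0.18 [(17, [0.54, -0.004]), (23, [0.515, 0.018]), (24, [0.532, 0.042])]
0.195 [(77, [0.531, 0.018])]
yel (374, array([0.5366, 0.0165, 0.126 ]))
knob (45, array([0.5515, 0.1444, 0.105 ]))
knob z 0.10409154492878114
knob z range side [0.08440682 0.10765471]
79.05 [ 0.58019983 -0.24444157  0.34305757]
```

```bash
python3 -c "
from rig import robot
print(robot.job_done())"
```

```text
the job is handed in; nothing more can be done
None
```

The job is handed in: the table is locked with the yellow cup at the red mark, the plunger is home, and all three lengths of trunking on the desk stand upright in that cup; the final camera checks agreed, at 79 s of the 210 s allowed.

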